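# Put a scanner battery on charge through the charger's sprung dust flap

### The job

Put the rectangular scanner battery standing on the small carton on charge: pass it upright down through the sprung dust flap in the top of the bench charger and press it gently down into the bay, until the stiff carriage under it comes up firm against its stop. Stop pressing as soon as you feel that stop, then let go and draw back out so that the flap swings fully shut over the battery. Leave the other things where they are.

Things in the scene. Friction and masses are not known exactly. Their poses are not given: they have to be found in the camera images.
- pack_mid (a point): centre of the battery: a plain dark upright block 76 mm tall, 20 mm thick (its x) and 36 mm wide (its y), but only 30 mm wide over its top 24 mm, where it is gripped across the width, the fingertips above the 3 mm shoulders. About 0.12 kg. This point is 38 mm above its underside. Stands loose on a small flat carton 40 mm high. The fingers follow it into the charger. Half turns do not matter
- bay (a point): on the bay's axis, level with the top of the charger (148 mm above the bench): a grey upright box 64 x 112 mm, fixed; z up, x away from its front. The mouth in its top runs from 16 mm in front (-x) of here to 26 mm behind, and 48 mm to each side (y): room for the gripping fingers on both sides of the battery, opened to about 46 mm at most
- pocket (a point): on the bay's axis, 88 mm below the charger's top: here begin the straight walls of the pocket for the battery, 24 mm (x) x 40 mm (y), so the battery's 36 mm width lies along y. A flared entry begins 10 mm higher; beside the pocket it is solid from there down. Axes as bay
- flap (a joint): dust flap, dark plate 35 (x) x 93 (y) x 3 mm, level with the charger's top when shut; rad: 0 shut, grows as its front edge swings down inside, at most 1.4. Hinge along y, 26 mm behind bay. A spring shuts it; 1 to 4 N on the bay's axis opens it. It leans on battery and fingers while they are in the mouth (about 1.2 rad) and shuts once they are out, if the battery is home
- carriage (a joint): sliding floor of the pocket, hidden; m: 0 up, 0.012 down on its rigid stop (home); starts at 0 to 0.003. Moves down under about 6 N, stays where left. The stop's height is set by a screw and not measured: home, the battery's top is 33 to 50 mm below the charger's top; the battery first meets the carriage 9 to 12 mm higher. Over 25 N between battery and charger does damage
- glue_mid (a point): centre of: upright glue stick, a round tube 29 mm across, 94 mm tall (bystander)
- stapler1_mid (a point): centre of: stapler, 34 x 149 x 48 mm, lying (bystander)
- scanner_mid (a point): centre of: hand-held barcode scanner, 181 x 111 x 44 mm, lying (bystander)
- label_roll_mid (a point): centre of: white label roll standing on end, 70 mm across, 60 mm tall (bystander)
Things that resemble listed ones, but are neither listed nor needed, are in the scene too. Leave any blue, orange or red look-alike of the part that bears pack_mid alone.

How it is judged:
On the way, in this order (a step that is already met when the one before it is completed fails the run):
1. the battery, upright over the bay, holds the flap open on its way in (value of joint flap above 0.6 rad and horizontal distance between pack_mid and bay below 0.012 m and z of pack_mid in the frame of bay below 0.02 m and angle between pack_mid's own z axis and vertical below 0.2 rad), for 0.1 s.
2. the battery has pressed the carriage down on its stop (value of joint carriage above 0.0108 m and horizontal distance between pack_mid and bay below 0.005 m and z of pack_mid in the frame of bay below -0.066 m and angle between pack_mid's own z axis and vertical below 0.1 rad), for 0.1 s.
At the end, for the whole second after the job is handed in: The battery stands upright (within 0.1 rad), at rest in the pocket, its centre within 5 mm of the bay's axis and at least 66 mm below the charger's top, the carriage pushed down at least 10.8 of its 12 mm, and the flap is shut (under 0.08 rad) (all of step 2 and value of joint flap below 0.08 rad and linear speed of pack below 0.02 m/s); the robot touches nothing.
It fails at once if battery and charger are pressed together with more than 25 N (contact force between pack and charger above 25 N).
It fails at once if a bystander is moved by more than 30 mm (distance of any of glue_mid, stapler1_mid, scanner_mid, label_roll_mid from where it was at the start of the episode above 0.03 m).
It also fails if it takes over 48 s, if anything falls off the work surface, if the arm or the gripper's body presses on something with over 40 N, if the wrist force passes 120 N, or if a joint passes its speed limit or range.

### The arm

A 6-joint arm with a two-finger parallel gripper is mounted at the origin on a cart in front of the work surface, level with it; the furniture and walls round the work are solid. World frame = base frame: x ahead of the robot, y to its left, z up, the work surface at z = 0. Lengths are in m, angles in rad, forces in N, time in s.
With the tool pointing down it reaches from about 0.325 to 0.775 m from the base axis. Payload 5.5 kg.
Tool frame: the origin (TCP) lies midway between the tips of the shut fingers; the grasp point (between the pads) lies 19 mm behind it; z points along the fingers, y is the direction in which the jaws open and shut (so a half turn about z gives the same grasp; the last joint's range is limited). The gripper opens to 88 mm and grips with 3 to 60 N. Pads are 20 mm wide; open, the fingers measure 115 mm over their backs; the gripper's body (75 mm by 178 mm) begins 61 mm behind the grasp point.
Start: joints at [1.044, 0.091, 1.231, -0, 1.82, -0.057], TCP at [0.272, 0.535, 0.223] pointing down, gripper open.
Joint ranges: [-2.87, 2.87], [-0.86, 2.18], [0.17, 2.46], [-1.51, 4.65], [0.06, 2.69], [-2.65, 2.65]. Speed limits (rad/s): [2.57, 2.57, 3.01, 3.14, 3.14, 3.14].

### API

Orientations are given as a unit quaternion [w, x, y, z].
In Python, from plant import * gives the robot as it stands. The module is installed in compiled form; this text tells all that it offers.
- The arm moves only by the tool send_rows, never from a script. Its arguments are lists of equal length, an entry for each row: "dp": the shift along the tool's x, y, z in m, a list of three; "turn": the turn about the tool's z in rad. In form: {"dp": [[x, y, z], ...], "turn": [turn, ...]}. A call has 1 to 12 rows; each row shifts and turns the commanded pose from where the row before left it, along the tool's axes as they then stand; what a row does not reach is not made up. A row lasts 1/12 s, in which the tool goes at most 41.7 mm and 7.16 degrees, less where a joint would pass 70% of its speed; a pose out of reach is approached as far as the arm can. A call is refused whole if a number of a shift passes 0.0417 or a number of a turn 0.125, either way. A call with a gripper value outside its range is refused whole. "gripper" is the closure, from -1 (fully open) to 1 (shut), so that 0 is half open, set as the call begins (left out, the last holds). The fingers move at their own pace and stop on an object; the grip force is fixed at half the most. Time passes only in rows, so rows that do not move let the fingers close. It gives the time, the measured TCP pose, the force and the opening at its end, in the units of the state.
- get_obs(): the state, without advancing time (a new reading comes with each control period).
- get_image(name): name is "scene" or "top"; returns the picture (400x640x3 uint8, red, green, blue); there is no depth.
- camera_info(name): a dict with "fx", "fy", "cx", "cy" (pixels), "k1" (the pictures are not rectified: a ray, as slopes to the right and down, at radius r is drawn at 1 + k1 r^2 times it, then the intrinsics apply), "origin" and "orientation" of the camera in the world. Camera axes: x right, y up, looking along -z (the intrinsics and any distortion apply to the point x, -y, -z); pixel columns grow to the right and rows downward; lengths in m; the calibration is good to about 2 mm. A picture is of the moment at which its call begins. camera_info takes no time and is no camera call.
- sign_off(): hands the job in, once; it reports no verdict.
Trained networks look in the newest picture that a camera, given by its name, has taken for a name from the list of things; names that differ only in an ending like _2 or _b are one class to them, and where a whole thing is asked for, a point or a joint stands for the part that bears it (a point fixed in the world has none). Each returns a list of dicts, best first, with "score" (0 to 1); they miss things now and then, are a little off and sometimes report something else, mostly with a low value. They report only what shows in the picture. A call takes as long as a camera call. They do not tell look-alikes from the thing itself.
- boxes_of(camera, target): "at" ([x, y, z] in m, in the coordinates of the camera as it stood for that picture, good to about 4 mm: the middle of the surface that is visible of it).
- tip_of(camera, target): "at" ([x, y, z] in m, in the coordinates of the camera as it stood for that picture, good to about 4 mm: a listed point, or the origin of a listed thing).
The state is a dict: "t": time; "q": joint angles; "qd": joint speeds; "tau": joint torques, N m; "tool_pos": TCP position; "orientation": TCP orientation; "wrist_force": force on the tool from outside, world axes, zero at the start; "moment": the same for the moment, N m; "opening": opening from 0.0 (shut) to 1.0 (fully open).
Only numpy, scipy, OpenCV 4.12 (cv2) and the standard library are available. Lean on these libraries where they do the work, as an engineer would, in place of code of your own. Each camera call takes 0.05 s, during which the arm holds its last target.

## Working session

There is one attempt and no reset: what is moved stays moved. The work goes in short steps, Python scripts to look and compute and a tool call to move; the robot and the scene stay as the last step left them, time stands still between calls to the robot, and variables do not carry over. Pictures are saved under pics/ and viewed, and the job is handed in when it is done.

Besides the shell and the picture viewer there is one more tool, called after "Request:" in YAML: its name, and indented under it one key for each argument. send_rows: Moves the arm, as the interface text tells. Its arguments: {"type":"object","properties":{"dp":{"type":"array"},"turn":{"type":"array"},"gripper":{"type":"number"}},"required":["dp","turn"]}

```bash
mkdir -p pics; cat > h.py <<'E'
from plant import *
import numpy as np, cv2
from scipy.spatial.transform import Rotation as R
def cam(n):
    c=camera_info(n); q=c['orientation']; return c,np.array(c['origin']),R.from_quat([q[1],q[2],q[3],q[0]])
def w(n,p):
    c,o,r=cam(n); return o+r.apply(p)
def px(n,P):
    c,o,r=cam(n); p=r.inv().apply(np.array(P)-o); s=np.array([p[0]/-p[2],-p[1]/-p[2]]); s=s*(1+c['k1']*(s@s)); return np.array([c['fx']*s[0]+c['cx'],c['fy']*s[1]+c['cy']])
def ray(n,uv,z):
    from scipy.optimize import fsolve
    return fsolve(lambda a:px(n,[a[0],a[1],z])-np.array(uv),[.5,0.])
def save(n,f):
    im=get_image(n); cv2.imwrite('pics/'+f,im[:,:,::-1]); return im
E
python3 - <<'E'
from h import *
for n in('scene','top'):
    save(n,n+'0.png'); print(camera_info(n))
    for t in('pack_mid','bay','pocket','flap','glue_mid','label_roll_mid','stapler1_mid','scanner_mid'):
        for f in (tip_of,boxes_of):
            try: print(n,t,f.__name__,[(round(d['score'],2),w(n,d['at']).round(3).tolist()) for d in f(n,t)])
            except Exception as e: print(t,f.__name__,e)
o=get_obs();print(o)
E
```

```text
{'fx': 495.1936690093089, 'fy': 495.1936690093089, 'cx': 321.1202877915879, 'cy': 201.21163910055282, 'k1': -0.08440224029299424, 'origin': array([-0.22276893, -1.08480301,  0.9855277 ]), 'orientation': array([ 0.84336513,  0.43844478, -0.1328983 , -0.28078367])}
scene pack_mid call [(0.66, [0.429, -0.446, 0.032]), (0.57, [0.396, -0.315, 0.078]), (0.5, [0.354, -0.226, 0.037])]
scene pack_mid call [(0.82, [0.391, -0.33, 0.086]), (0.61, [0.417, -0.452, 0.05]), (0.6, [0.349, -0.234, 0.046]), (0.5, [0.445, -0.225, 0.056])]
scene bay call [(0.74, [0.558, -0.336, 0.146]), (0.61, [0.496, -0.473, 0.049])]
scene bay call [(0.97, [0.538, -0.355, 0.088])]
scene pocket call [(0.6, [0.555, -0.332, 0.063])]
scene pocket call [(0.9, [0.536, -0.351, 0.094])]
flap call it knows: bay, glue_mid, label_roll_mid, pack_mid, pocket, scanner_mid, stapler1_mid
scene flap call [(0.56, [0.561, -0.336, 0.15])]
scene glue_mid call [(0.56, [0.496, -0.474, 0.045])]
scene glue_mid call [(0.87, [0.488, -0.483, 0.059])]
scene label_roll_mid call [(0.83, [0.529, -0.135, 0.031])]
scene label_roll_mid call [(0.87, [0.52
[... 1335 characters left out ...]
 scanner_mid call []
top scanner_mid call []
{'t': 1.6, 'q': array([ 1.04428649e+00,  9.11019563e-02,  1.23067350e+00, -4.73966401e-06,
        1.81980835e+00, -5.67054464e-02]), 'qd': array([ 0.00127818,  0.00096799, -0.00090876, -0.0002662 , -0.00046991,
       -0.00104161]), 'tau': array([-1.80085476e-04, -4.46192479e+01, -4.06489170e+01,  6.97468780e-02,
        1.97985512e-02, -4.17685862e-05]), 'tool_pos': array([0.27164255, 0.53500743, 0.22264502]), 'orientation': array([3.47185173e-06, 2.32748438e-01, 9.72536973e-01, 3.57764311e-06]), 'wrist_force': array([ 0.23742314, -0.44587143, -0.10602418]), 'moment': array([ 0.02484118, -0.04595076, -0.01688322]), 'opening': 0.9982658932190941}
```

```bash
python3 - <<'E'
import cv2
from h import px
im=cv2.imread('pics/top0.png'); 
print(px('top',[.396,-.313,.116]),px('top',[.554,-.334,.148]))
print(px('scene',[.396,-.313,.116]),px('scene',[.554,-.334,.148]))
a=im[100:230,340:500];cv2.imwrite('pics/tc.png',cv2.resize(a,None,fx=5,fy=5,interpolation=cv2.INTER_CUBIC)[:600])
im=cv2.imread('pics/scene0.png'); 
x,y=map(int,px('scene',[.47,-.32,.1]));a=im[max(0,y-75):y+75,x-100:x+100];print(x,y)
cv2.imwrite('pics/sc.png',cv2.resize(a,None,fx=4,fy=4,interpolation=cv2.INTER_CUBIC))
E
```

```text
[391.1053473 229.0270538] [398.70665158 183.27289253]
[344.94948266 251.71821601] [395.12124721 223.44848645]
367 246
```

View pics/top0.png

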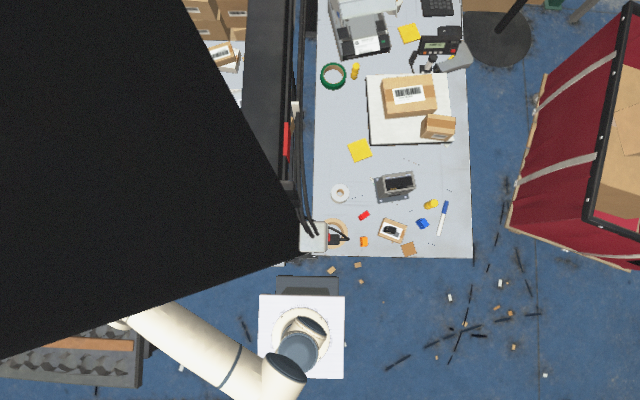

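View pics/scene0.png

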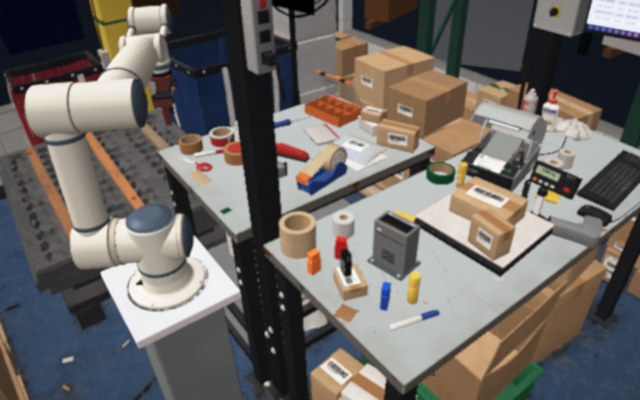

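View pics/tc.png

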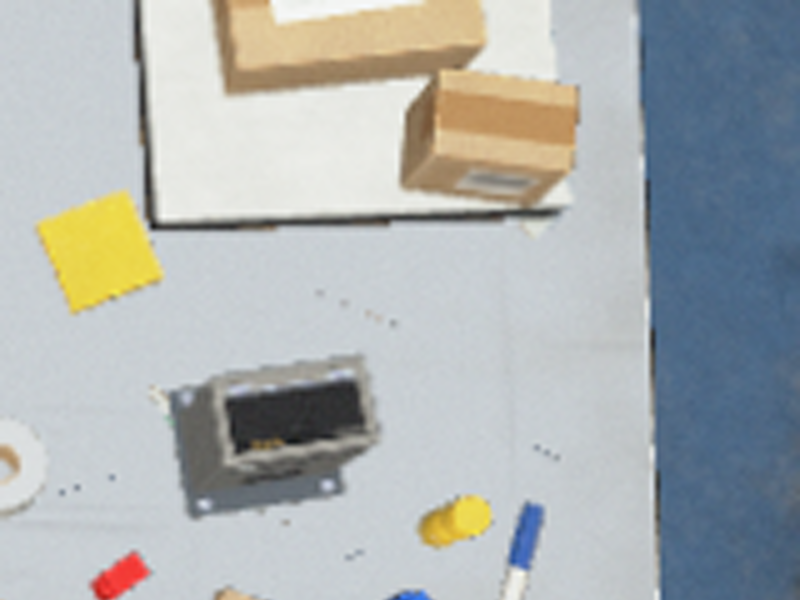

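View pics/sc.png

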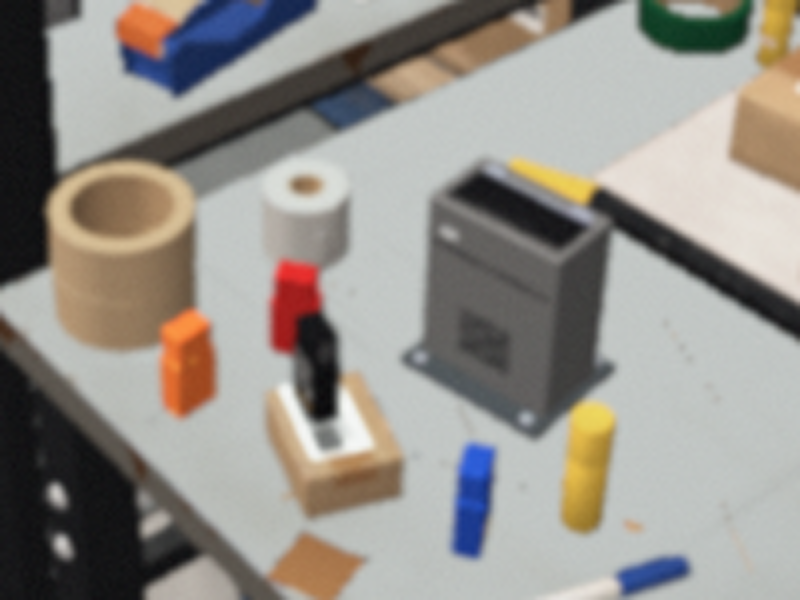

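```bash
python3 - <<'E'
import cv2,numpy as np
from h import px
for n in('top','scene'):
    im=cv2.imread(f'pics/{n}0.png');im=cv2.resize(im,(800,500))
    def P(p):
        u=px(n,p)*1.25; return tuple(int(np.clip(v,-5000,5000)) for v in u)
    for z,c in((0,(0,0,255)),(.5,(0,255,0))):
      for x in np.arange(0,.81,.2):
        for y in np.arange(-.6,.61,.2):
            p=P([x,y,z]);cv2.circle(im,p,2,c,-1);cv2.putText(im,f'{x:.1f},{y:.1f}',p,0,.3,c)
    cv2.imwrite(f'pics/{n}g.png',im)
E
```

```text
(no output)
```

View pics/topg.png

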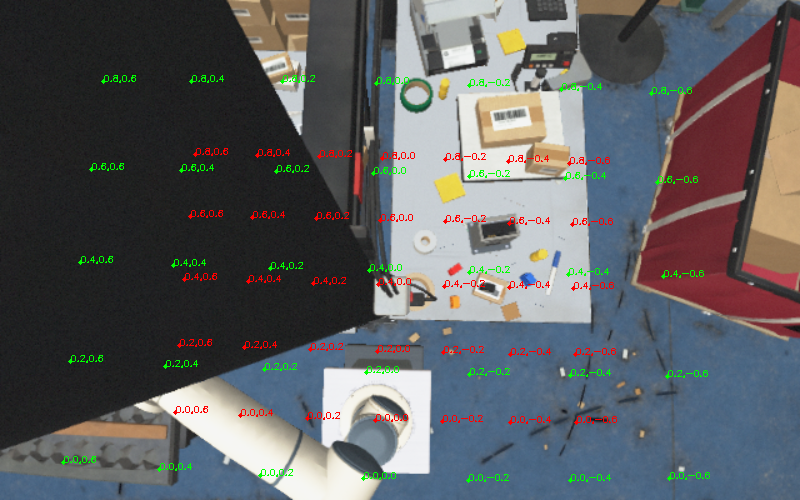

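View pics/sceneg.png

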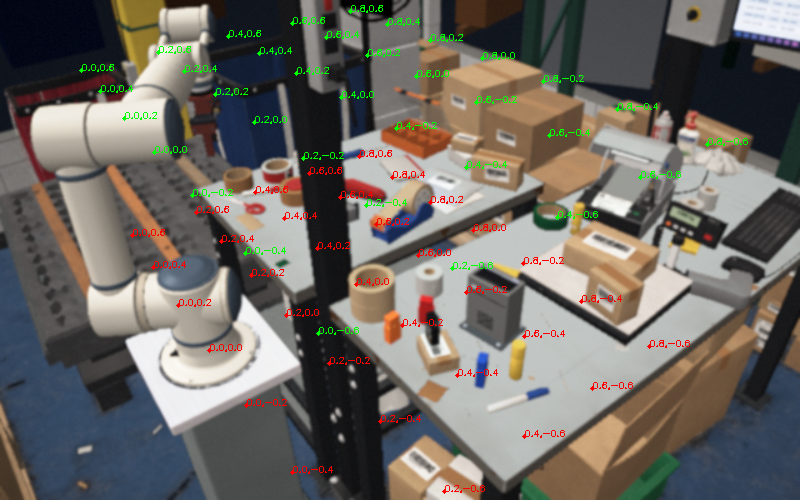

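```bash
python3 - <<'E'
import cv2,numpy as np
from h import *
from scipy.optimize import least_squares
def tri(a,b):
    f=lambda p:np.r_[px('scene',p)-a,px('top',p)-b]
    s=least_squares(f,[.4,0,.4]);return s.x.round(3),s.fun.round(1)
print('nadir',px('top',[.319,-.054,0]))
print(tri([263,5],[286,140]))
im=cv2.imread('pics/scene0.png')
a=im[0:150,200:400];cv2.imwrite('pics/s1.png',cv2.resize(a,None,fx=4,fy=4))
a=im[200:350,200:400];cv2.imwrite('pics/s2.png',cv2.resize(a,None,fx=4,fy=4))
im=cv2.imread('pics/top0.png')
a=im[120:270,230:430];cv2.imwrite('pics/t1.png',cv2.resize(a,None,fx=4,fy=4))
E
```

```text
nadir [316.85898777 249.59329347]
(array([0.5  , 0.04 , 0.679]), array([ 29.5,  -5.5, -12.6,  20.3]))
```

View pics/s1.png

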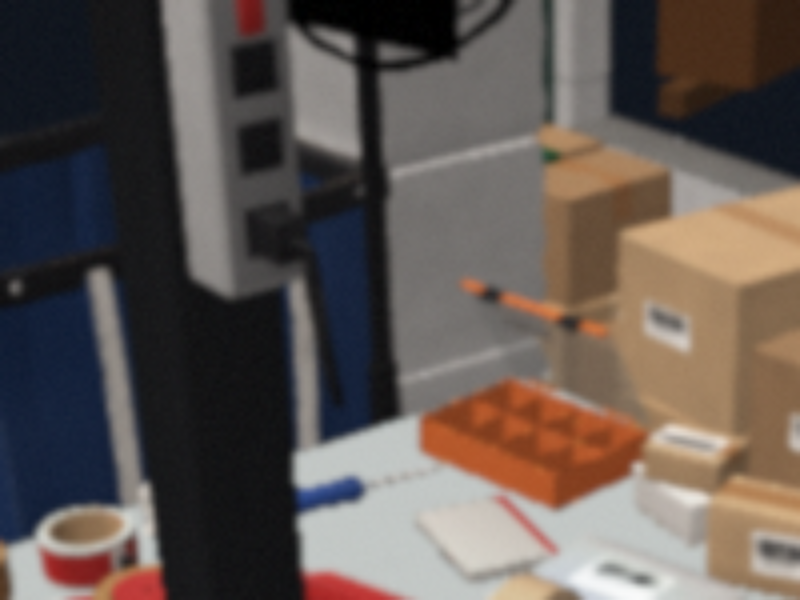

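View pics/s2.png

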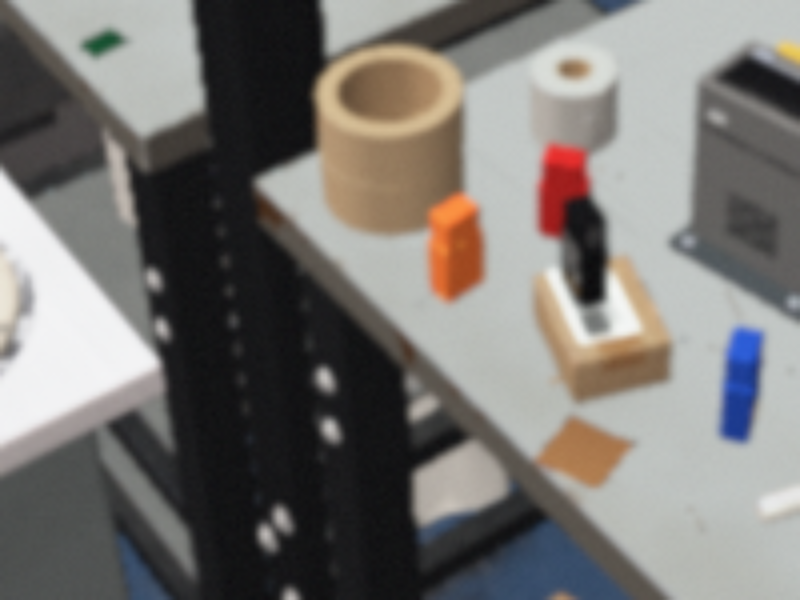

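View pics/t1.png

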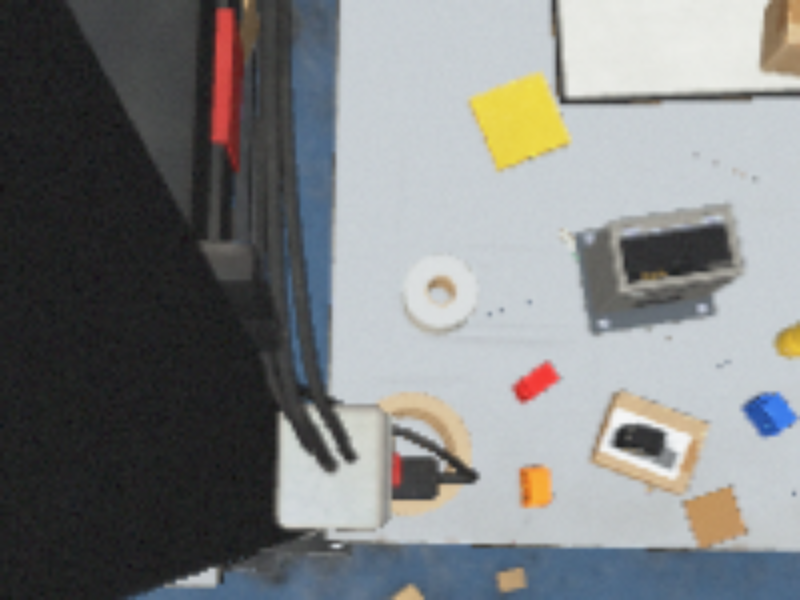

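```bash
python3 - <<'E'
from h import *
from scipy.optimize import least_squares, fsolve, brentq
# undistorted ray dir for pixel
def rd(n,uv):
    c,o,r=cam(n); s=np.array([(uv[0]-c['cx'])/c['fx'],(uv[1]-c['cy'])/c['fy']]); t=s.copy()
    for _ in range(20): t=s/(1+c['k1']*(t@t))
    return o,r.apply([t[0],-t[1],-1])
def az(n,uv):
    o,d=rd(n,uv); return o,np.degrees(np.arctan2(d[1],d[0]))
for n,u in (('scene',(281,200)),('scene',(272,75)),('scene',(249,200)),('scene',(232.5,75)),('top',(175,0)),('top',(240,122)),('top',(285,207)),('top',(0,356)),('top',(150,305)),('top',(270,265))):
    print(n,u,az(n,u)[1])
def X(a1,u1,a2,u2):
    o1,t1=az(a1,u1);o2,t2=az(a2,u2)
    A=np.array([[np.cos(np.radians(t1)),-np.cos(np.radians(t2))],[np.sin(np.radians(t1)),-np.sin(np.radians(t2))]])
    l=np.linalg.solve(A,(o2-o1)[:2]);return o1[:2]+l[0]*A[:,0]
P=X('scene',(281,200),'top',(175,0));print('x1y0',P, X('scene',(272,75),'top',(240,122)))
print('near/scene-left',X('scene',(249,200),'top',(0,356)),X('scene',(232,75),'top',(150,305)))
# strip bottom heights: for strip at ~ (x,y)
for x,y in((.32,-.05),(.34,-.03),(.3,-.03)):
    f=brentq(lambda z:px('scene',[x,y,z])[1]-74,0,.9);print(x,y,f,px('scene',[x,y,f]))
print([ (z,ray('top',(312,236),z)) for z in(.5,.7,.9,1.1)])
print([ (z,ray('top',(299,252),z),ray('top',(327,221),z)) for z in(.5,.7,.9,1.1)])
E
```

```text
scene (281, 200) 60.381663152798815
scene (272, 75) 60.22001704167899
scene (249, 200) 64.82587335408972
scene (232.5, 75) 64.89775239797541
top (175, 0) 31.37947040501028
top (240, 122) 32.7114667997746
top (285, 207) 38.38593070560584
top (0, 356) 110.31001454284666
top (150, 305) 109.81175319969324
top (270, 265) 109.45271409863005
x1y0 [ 0.38666046 -0.01281223] [ 0.39497779 -0.00528207]
near/scene-left [0.29377841 0.01420388] [0.29282985 0.01870434]
0.32 -0.05 0.5463585596431116 [254.24577547  74.        ]
0.34 -0.03 0.5354974539739994 [257.64992702  74.        ]
0.3 -0.03 0.5454982286819997 [243.11917305  74.        ]
[(0.5, array([ 0.35218511, -0.04119092])), (0.7, array([ 0.34515808, -0.04391808])), (0.9, array([ 0.33813105, -0.04664525])), (1.1, array([ 0.33110402, -0.04937241]))]
[(0.5, array([ 0.31210968, -0.01012052]), array([ 0.39027699, -0.07763348])), (0.7, array([ 0.3135793 , -0.01943511]), array([ 0.37517386, -0.07263422])), (0.9, array([ 0.31504891, -0.02874971]), array([ 0.36007072, -0.06763497])), (1.1, array([ 0.31651853, -0.03806431]), array([ 0.34496759, -0.06263571]))]
```

```bash
python3 - <<'E'
from h import *
for p in([.272,.535,.223],[.272,.535,.6],[.272,.535,.9],[.03,.05,.5],[.03,.05,.77],[0,0,0],[0,0,.15]):
    print(p,px('scene',p).round(),px('top',p).round())
im=cv2.imread('pics/scene0.png')
a=im[0:320,0:260];cv2.imwrite('pics/s3.png',cv2.resize(a,None,fx=1.85,fy=1.85))
E
```

```text
[0.272, 0.535, 0.223] [170. 118.] [134. 259.]
[0.272, 0.535, 0.6] [148.  11.] [ 57. 263.]
[0.272, 0.535, 0.9] [129. -93.] [-66. 267.]
[0.03, 0.05, 0.5] [129. 111.] [271. 370.]
[0.03, 0.05, 0.77] [100.  -7.] [252. 418.]
[0, 0, 0] [167. 280.] [300. 336.]
[0, 0, 0.15] [156. 240.] [298. 346.]
```

View pics/s3.png

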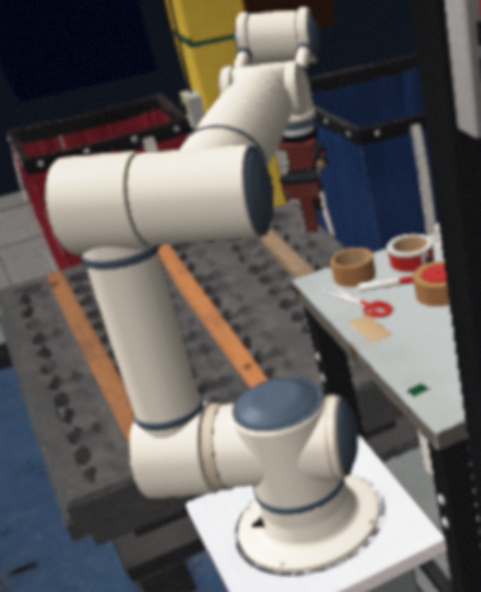

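```bash
python3 - <<'E'
from h import *
im=cv2.imread('pics/top0.png')
a=im[160:210,365:425];cv2.imwrite('pics/b1.png',cv2.resize(a,None,fx=12,fy=12,interpolation=cv2.INTER_CUBIC))
a=im[210:250,365:415];cv2.imwrite('pics/b2.png',cv2.resize(a,None,fx=15,fy=15,interpolation=cv2.INTER_CUBIC))
im=cv2.imread('pics/scene0.png')
a=im[240:305,325:390];cv2.imwrite('pics/b3.png',cv2.resize(a,None,fx=9,fy=9,interpolation=cv2.INTER_CUBIC))
a=im[200:290,360:430];cv2.imwrite('pics/b4.png',cv2.resize(a,None,fx=6,fy=6,interpolation=cv2.INTER_CUBIC))
E
```

```text
(no output)
```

View pics/b1.png

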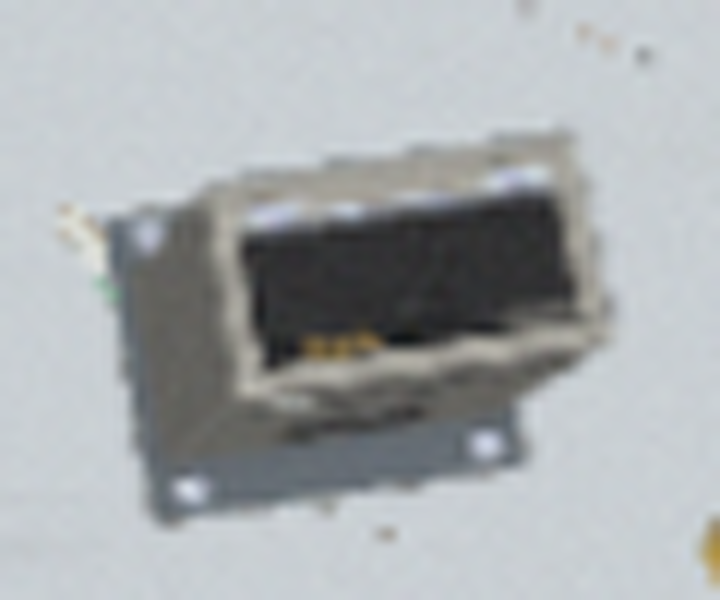

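View pics/b2.png

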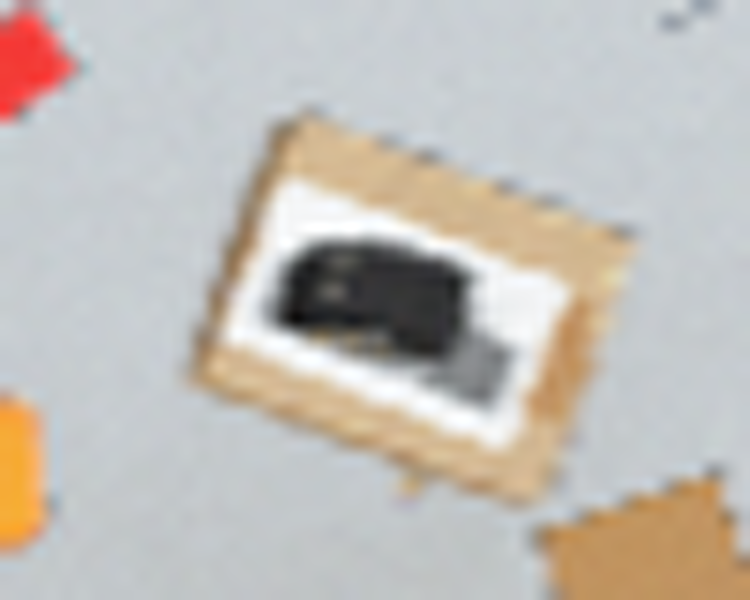

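View pics/b3.png

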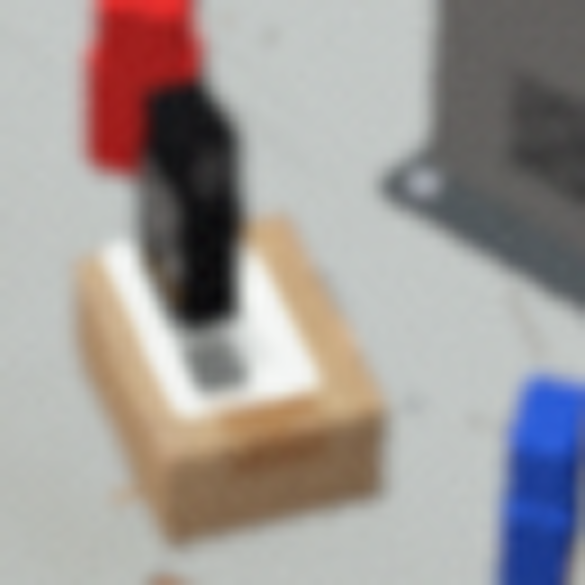

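View pics/b4.png

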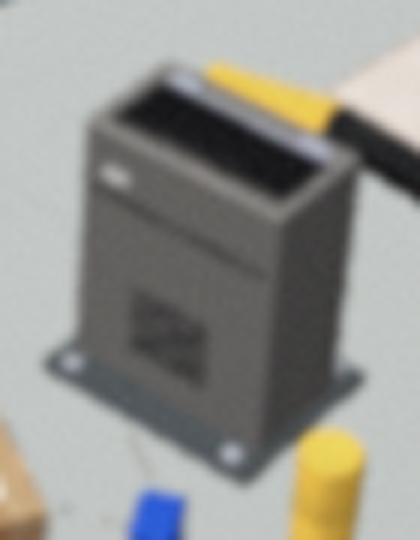

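```bash
cat > fit.py <<'E'
from h import *
from scipy.optimize import least_squares, minimize
def rz(a): return np.array([[np.cos(a),-np.sin(a)],[np.sin(a),np.cos(a)]])
off=lambda pts,s,o:np.array(pts,float)/s-0.5+0.5/s+np.array(o)
T=off([(210,190),(572,132),(605,335),(240,395),(243,240),(555,192)],12,(365,160))
S=off([(165,62),(360,155),(280,222),(90,128)],6,(360,200))
def f(p):
    x,y,a,c=p; r=rz(a)
    out=[(c+.032,.056),(c+.032,-.056),(c-.032,-.056),(c-.032,.056)]
    m=[(.026,.048),(.026,-.048)]
    W=lambda q:[*(np.array([x,y])+r@np.array(q)),.148]
    e=[px('top',W(q))-t for q,t in zip(out,T)]+[px('scene',W(q))-s for q,s in zip(out,S)]
    return np.concatenate(e)
c0=.005
for c in(.005,):
    s=least_squares(lambda p:f([*p,c]),[.55,-.33,0]);print('bay',s.x,np.degrees(s.x[2]),s.fun.round(1))
# outer only -> offset c unknown; check mouth rear edge
r=rz(s.x[2])
for k in(4,5,):
    P=ray('top',T[k],.148);print('mouth pt in bay frame',r.T@(P-s.x[:2]))
P=[ray('top',off([q],12,(365,160))[0],.148) for q in((262,372),(580,315))];print([r.T@(p-s.x[:2]) for p in P])
# pack
K=8
ims={}
for n in('top','scene'):
    im=cv2.imread(f'pics/{n}0.png'); ims[n]=im
win={'top':(375,215,405,245),'scene':(330,240,362,285)}
def hulls(n,p,zb=.04):
    x,y,a=p;r=rz(a);out=[]
    for hx,hy,z0,z1 in((.01,.018,zb,zb+.052),(.01,.015,zb+.052,zb+.076)):
        v=[px(n,[*(np.array([x,y])+r@np.array([sx*hx,sy*hy])),z]) for sx in(-1,1) for sy in(-1,1) for z in(z0,z1)]
        out.append(np.array(v))
    return out
def cost(p):
    c=0
    for n in ims:
        x0,y0,x1,y1=win[n]; m=np.zeros(((y1-y0)*K,(x1-x0)*K),np.uint8)
        for v in hulls(n,p):
            h=cv2.convexHull(((v-[x0,y0]+.5)*K).astype(np.float32)); cv2.fillConvexPoly(m,(h*16).astype(np.int32),255,shift=4)
        m=cv2.resize(m,(x1-x0,y1-y0),interpolation=cv2.INTER_AREA)/255.
        m=cv2.GaussianBlur(m,(0,0),.6)
        g=ims[n][y0:y1,x0:x1].astype(float); v=g.max(2)
        obs=np.clip((150-v)/100,0,1)
        # ignore red & label areas where ambiguous
        c+=((m-obs)**2).sum()
    return c
if __name__=='__main__':
    best=None
    for a in np.radians(np.arange(-40,41,10)):
        q=minimize(cost,[.396,-.313,a],method='Nelder-Mead',options=dict(initial_simplex=[[.396,-.313,a],[.402,-.313,a],[.396,-.307,a],[.396,-.313,a+.1]],xatol=1e-4,fatol=1e-3))
        print(np.degrees(a),q.x.round(4),np.degrees(q.x[2]).round(1),q.fun.round(2))
E
python3 fit.py
python3 - <<'E'
import sys;sys.path.insert(0,'.')
from h import *
o=lambda q:ray('top',np.array(q)/15-.5+[365,210],.04)
A=[o(q) for q in((300,115),(635,235),(540,500),(195,380))]
for i in range(4):
    d=A[(i+1)%4]-A[i];print(A[i],np.linalg.norm(d),np.degrees(np.arctan2(d[1],d[0])))
E
```

```text
bay [ 0.55499567 -0.33470877  0.18597837] 10.655775951687659 [-0.8 -0.1  0.2 -0.3  1.   0.5  0.1  0.7  0.2 -0.6  0.8  0.1  0.4  0.2
 -1.3 -1.2]
mouth pt in bay frame [0.01997305 0.04661444]
mouth pt in bay frame [ 0.01929698 -0.04659393]
[array([-0.01908263,  0.04843282]), array([-0.01760497, -0.04664605])]
[ 0.4440413  -0.30315262] 0.08828723242082481 -108.54968928274867
[ 0.41595475 -0.38685317] 0.07014770619247464 159.91646647846338
[ 0.35007251 -0.36276516] 0.09004637179910868 72.00613593786065
[ 0.3778892  -0.27712299] 0.07108896700559554 -21.4787230181814Traceback (most recent call last):
  File "fit.py", line 50, in <module>
    q=minimize(cost,[.396,-.313,a],method='Nelder-Mead',options=dict(initial_simplex=[[.396,-.313,a],[.402,-.313,a],[.396,-.307,a],[.396,-.313,a+.1]],xatol=1e-4,fatol=1e-3))
    res = _minimize_neldermead(fun, x0, args, callback, bounds=bounds,
                               **options)
    fxcc = func(xcc)
    fx = function(np.copy(x), *(wrapper_args + args))
  File "fit.py", line 38, in cost
    for v in hulls(n,p):
             ~~~~~^^^^^
  File "fit.py", line 31, in hulls
    v=[px(n,[*(np.array([x,y])+r@np.array([sx*hx,sy*hy])),z]) for sx in(-1,1) for sy in(-1,1) for z in(z0,z1)]
       ~~^^^^^^^^^^^^^^^^^^^^^^^^^^^^^^^^^^^^^^^^^^^^^^^^^^^^
  File "h.py", line 9, in px
    c,o,r=cam(n); p=r.inv().apply(np.array(P)-o); s=np.array([p[0]/-p[2],-p[1]/-p[2]]); s=s*(1+c['k1']*(s@s)); return np.array([c['fx']*s[0]+c['cx'],c['fy']*s[1]+c['cy']])
          ~~~^^^
  File "h.py", line 5, in cam
    c=camera_info(n); q=c['orientation']; return c,np.array(c['origin']),R.from_quat([q[1],q[2],q[3],q[0]])
ValueError: time passes only in moves, steps and waits
```

```bash
python3 - <<'E'
s=open('h.py').read()
s=s.replace("def cam(n):\n    c=camera_info(n);","C={}\ndef cam(n):\n    if n not in C: C[n]=camera_info(n)\n    c=C[n];")
open('h.py','w').write(s)
E
python3 fit.py; python3 -c "
from h import *
print(get_obs()['t'])"
```

```text
bay [ 0.55499567 -0.33470877  0.18597837] 10.655775951687659 [-0.8 -0.1  0.2 -0.3  1.   0.5  0.1  0.7  0.2 -0.6  0.8  0.1  0.4  0.2
 -1.3 -1.2]
mouth pt in bay frame [0.01997305 0.04661444]
mouth pt in bay frame [ 0.01929698 -0.04659393]
[array([-0.01908263,  0.04843282]), array([-0.01760497, -0.04664605])]
-40.0 [ 0.3972 -0.3153 -0.4568] -26.2 36.97
-29.999999999999996 [ 0.3976 -0.3142 -0.4577] -26.2 36.99
-20.0 [ 0.3973 -0.3148 -0.452 ] -25.9 36.76
-10.0 [ 0.3976 -0.3145 -0.446 ] -25.6 36.81
0.0 [ 0.3973 -0.3149 -0.4473] -25.6 36.74
10.0 [ 0.3973 -0.3149 -0.4472] -25.6 36.76
20.0 [ 0.3972 -0.3147 -0.4038] -23.1 37.14
29.999999999999996 [ 0.3984 -0.3138  0.8841] 50.7 104.24
40.0 [ 0.3975 -0.3132  0.8853] 50.7 103.04
1.6
```

Request:
send_rows:
  dp:
    - [0,-0.025,-0.02]
    - [0,-0.025,-0.02]
    - [0,-0.025,-0.02]
    - [0,-0.025,-0.02]
    - [0,-0.025,-0.02]
    - [0,-0.025,-0.02]
    - [0,-0.025,-0.02]
    - [0,-0.025,-0.02]
  turn: [0,0,0,0,0,0,0,0]

```text
t: 2.27
tool_pos: [0.1804, 0.3554, 0.3837]
orientation: [0.0, 0.233, 0.973, 0.0]
wrist_force: [0.0, 1.0, -0.9]
opening: 1.004
```

```bash
python3 - <<'E'
from h import *
o=get_obs();print(o['t'],o['q'].round(4),o['tool_pos'].round(4),np.hypot(*o['tool_pos'][:2]),o['orientation'].round(4))
from scipy.optimize import fsolve
E
```

```text
2.2667 [ 1.0157 -0.3383  1.3303  0.      2.1489 -0.0853] [0.1804 0.3554 0.3837] 0.3985587859873235 [1.000e-04 2.327e-01 9.725e-01 3.000e-04]
```

Request:
send_rows:
  dp:
    - [-0.003,-0.028,-0.0125]
    - [-0.003,-0.028,-0.0125]
    - [-0.003,-0.028,-0.0125]
    - [-0.003,-0.028,-0.0125]
    - [-0.003,-0.028,-0.0125]
    - [-0.003,-0.028,-0.0125]
    - [-0.003,-0.028,-0.0125]
    - [0,0,0]
    - [0,0,0]
    - [0,0,0]
    - [0,0,0]
  turn: [0,0,0,0,0,0,0,-0.118,-0.118,-0.118,-0.117]

```text
t: 3.18
tool_pos: [0.1109, 0.1721, 0.4706]
orientation: [0.001, -0.003, 1.0, 0.001]
wrist_force: [0.4, -0.1, -0.6]
opening: 1.0
```

```bash
python3 - <<'E'
from h import *
o=get_obs();print(o['t'],o['q'].round(4),o['tool_pos'].round(4),np.hypot(*o['tool_pos'][:2]),o['orientation'].round(4))
save('scene','s10.png');save('top','t10.png')
E
```

```text
3.1833 [ 8.3150e-01 -6.6230e-01  1.3527e+00  1.0000e-04  2.4495e+00 -7.4600e-01] [0.1109 0.1721 0.4706] 0.2047026005419865 [ 6.0e-04 -3.4e-03  1.0e+00  6.0e-04]
```

View pics/s10.png

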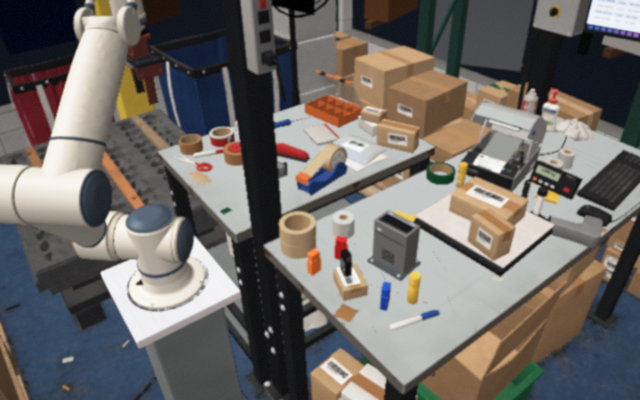

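View pics/t10.png

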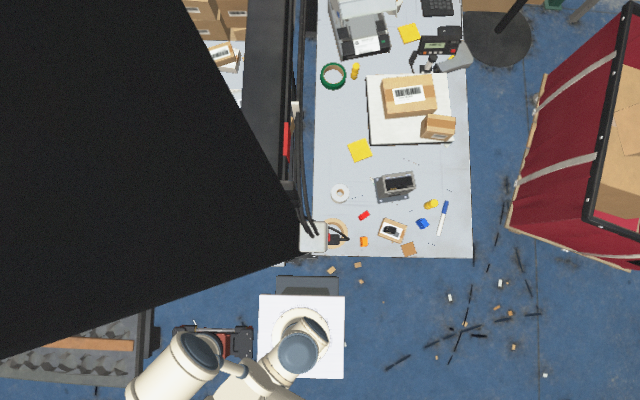

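Request:
send_rows:
  dp:
    - [-0.016,-0.0205,0]
    - [-0.016,-0.0205,0]
    - [-0.016,-0.0205,0]
    - [-0.016,-0.0205,0]
    - [-0.005,-0.0225,0]
    - [-0.005,-0.0225,0]
    - [-0.005,-0.0225,0]
    - [-0.005,-0.0225,0]
    - [0.004,-0.0225,0]
    - [0.004,-0.0225,0]
    - [0.004,-0.0225,0]
    - [0.004,-0.0225,0]
  turn: [0,0,0,0,0,0,0,0,0,0,0,0]

```text
t: 4.28
tool_pos: [0.1788, -0.0905, 0.4703]
orientation: [0.0, 0.002, 1.0, -0.0]
wrist_force: [0.1, 0.4, -0.4]
opening: 1.003
```

```bash
python3 - <<'E'
from h import *
o=get_obs();print(o['t'],o['q'].round(4),o['tool_pos'].round(4),np.hypot(*o['tool_pos'][:2]),o['orientation'].round(4),o['wrist_force'])
E
```

```text
4.2833 [-0.6392 -0.6711  1.3574  0.      2.4544 -2.2065] [ 0.1788 -0.0905  0.4703] 0.20038860768613076 [ 4.0e-04  1.7e-03  1.0e+00 -2.0e-04] [ 0.10074519  0.37595875 -0.37401693]
```

Request:
send_rows:
  dp:
    - [0,-0.035,0]
    - [0,-0.035,0]
    - [0,-0.035,0]
    - [-0.0242,-0.0132,0.0245]
    - [-0.0242,-0.0132,0.0245]
    - [-0.0242,-0.0132,0.0245]
    - [-0.0242,-0.0132,0.0245]
    - [-0.0242,-0.0132,0.0245]
    - [-0.0242,-0.0132,0.0245]
    - [-0.0242,-0.0132,0.0245]
    - [-0.0242,-0.0132,0.0245]
    - [-0.0242,-0.0132,0.0245]
  turn: [0,0,0,0,0,0,0,0,0,0,0,0]
  gripper: -0.4

```text
t: 5.28
tool_pos: [0.3986, -0.3134, 0.2482]
orientation: [-0.0, 0.001, 1.0, 0.0]
wrist_force: [-0.4, 0.3, 0.5]
opening: 0.702
```

Request:
send_rows:
  dp:
    - [0,0,0]
    - [0,0,0]
    - [0,0,0]
    - [0,0,0]
  turn: [0.105,0.105,0.105,0.104]

```text
t: 5.62
tool_pos: [0.3976, -0.313, 0.249]
orientation: [-0.001, 0.212, 0.977, 0.0]
wrist_force: [0.1, -0.6, 0.2]
opening: 0.701
```

```bash
python3 - <<'E'
from h import *
o=get_obs();q=o['orientation'];print(o['t'],o['q'].round(4),o['tool_pos'].round(4),np.degrees(2*np.arctan2(q[2],q[1]))-90,o['wrist_force'],o['opening'])
save('scene','s11.png')
im=save('top','t11.png')
im=cv2.imread('pics/s11.png');cv2.imwrite('pics/s11c.png',cv2.resize(im[120:320,240:480],None,fx=3,fy=3))
E
```

```text
5.6167 [-7.3410e-01 -1.5300e-01  1.4231e+00 -1.0000e-04  1.8728e+00 -1.8778e+00] [ 0.3976 -0.313   0.249 ] 65.52791628939008 [ 0.05249755 -0.63649565  0.23656781] 0.7007810318631142
```

View pics/s11c.png

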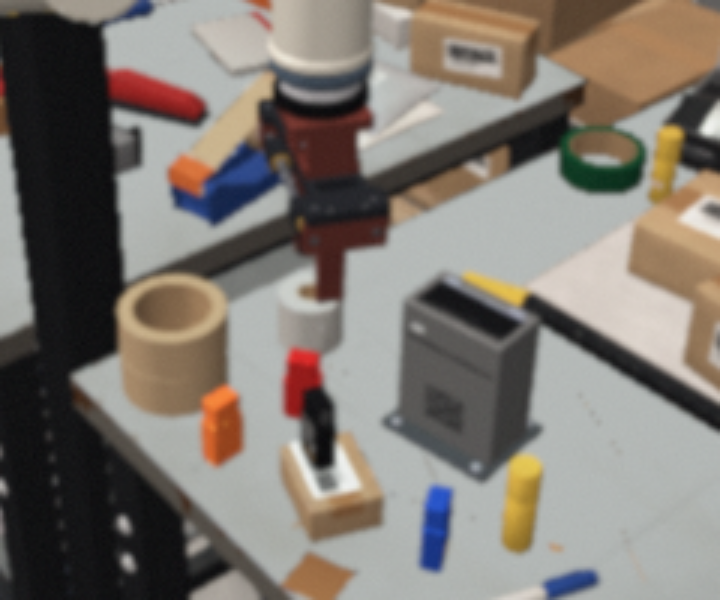

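Request:
send_rows:
  dp:
    - [0,-0.001,0.03]
    - [0,0,0.03]
    - [0,0,0.03]
    - [0,0,0.03]
    - [0,0,0.02]
    - [0,0,0.013]
    - [0,0,0]
    - [0,0,0]
  turn: [0,0,0,0,0,0,0,0]

```text
t: 6.38
tool_pos: [0.397, -0.3139, 0.0969]
orientation: [-0.0, 0.207, 0.978, 0.0]
wrist_force: [-0.0, -0.0, 0.2]
opening: 0.699
```

```bash
python3 - <<'E'
from h import *
o=get_obs();print(o['t'],o['tool_pos'].round(4),o['wrist_force'],o['opening'])
save('scene','s12.png');save('top','t12.png')
im=cv2.imread('pics/s12.png');cv2.imwrite('pics/s12c.png',cv2.resize(im[190:310,290:430],None,fx=5,fy=5,interpolation=cv2.INTER_CUBIC))
E
```

```text
6.3833 [ 0.397  -0.3139  0.0969] [-0.04613198 -0.04891437  0.15994804] 0.6992471476258597
```

View pics/s12c.png

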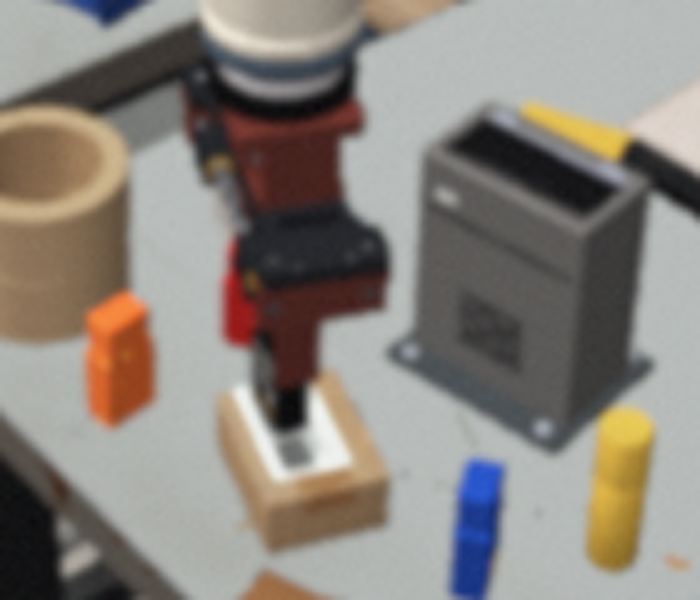

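Request:
send_rows:
  dp:
    - [0,0,0]
    - [0,0,0]
    - [0,0,0]
    - [0,0,0]
    - [0,0,0]
    - [0,0,0]
    - [0,0,0]
    - [0,0,0]
  turn: [0,0,0,0,0,0,0,0]
  gripper: 1

```text
t: 7.15
tool_pos: [0.3972, -0.3141, 0.0969]
orientation: [0.0, 0.207, 0.978, -0.0]
wrist_force: [0.5, -0.4, 2.3]
opening: 0.359
```

Request:
send_rows:
  dp:
    - [0,0,-0.005]
    - [0,0,-0.02]
    - [0,0,-0.03]
    - [0,0,-0.035]
    - [0,0,-0.035]
    - [0,0,-0.03]
    - [0,0,-0.015]
    - [0,0,0]
  turn: [0,0,0,0,0,0,0,0]

```text
t: 7.82
tool_pos: [0.3978, -0.3146, 0.2713]
orientation: [0.003, 0.207, 0.978, -0.002]
wrist_force: [1.1, -1.3, -1.9]
opening: 0.353
```

```bash
python3 - <<'E'
from h import *
o=get_obs();print(o['t'],o['tool_pos'].round(4),o['orientation'].round(4),o['wrist_force'],o['opening'])
save('scene','s13.png');save('top','t13.png')
print([(d['score'],w('scene',d['at'])) for d in tip_of('scene','pack_mid')])
im=cv2.imread('pics/s13.png');cv2.imwrite('pics/s13c.png',cv2.resize(im[150:270,290:430],None,fx=5,fy=5,interpolation=cv2.INTER_CUBIC))
im=cv2.imread('pics/t13.png');cv2.imwrite('pics/t13c.png',cv2.resize(im[150:270,330:470],None,fx=5,fy=5,interpolation=cv2.INTER_CUBIC))
E
```

```text
7.8167 [ 0.3978 -0.3146  0.2713] [ 0.003   0.2073  0.9783 -0.0017] [ 1.09123419 -1.30915376 -1.92937306] 0.3527224449312506
[(0.59, array([ 0.42832896, -0.44324191,  0.0342172 ])), (0.59, array([ 0.35236598, -0.22409553,  0.04193933])), (0.55, array([ 0.39672652, -0.3154195 ,  0.25021687])), (0.5, array([ 0.45131844, -0.22336813,  0.0385421 ]))]
```

View pics/s13c.png

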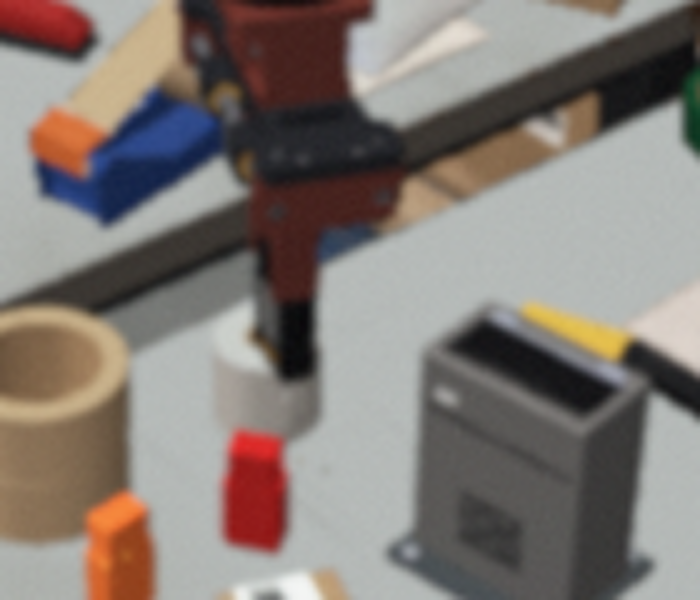

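View pics/t13c.png

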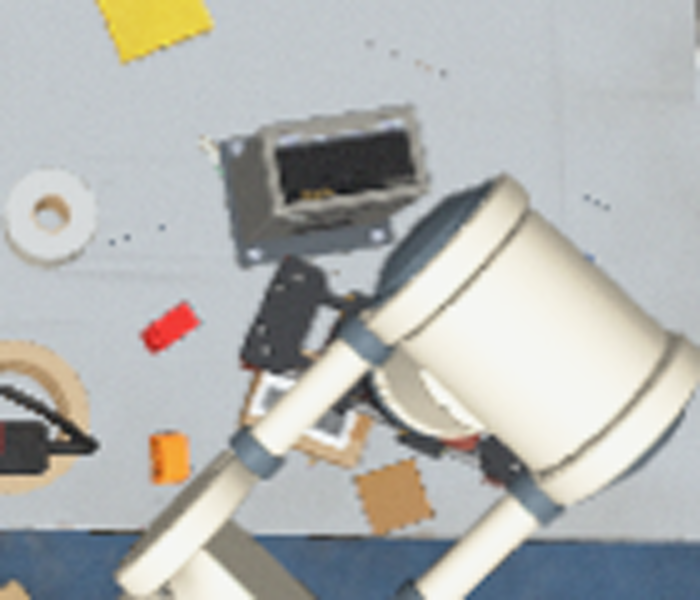

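Request:
send_rows:
  dp:
    - [-0.02,0.006,0]
    - [-0.03,0.009,0]
    - [-0.0316,0.0093,0]
    - [-0.03,0.009,0]
    - [-0.025,0.0075,0]
    - [-0.015,0.0045,0]
    - [0,0,0]
    - [0,0,0]
    - [0,0,0]
    - [0,0,0]
    - [0,0,0]
    - [0,0,0]
  turn: [0,0,0,0,0,0,-0.1005,-0.1005,-0.1005,-0.1005,-0.1005,-0.1005]

```text
t: 8.97
tool_pos: [0.5535, -0.3337, 0.2632]
orientation: [-0.002, -0.095, 0.995, 0.002]
wrist_force: [-0.8, 0.3, -1.5]
opening: 0.355
```

Request:
send_rows:
  dp:
    - [0,0,0.01]
    - [0,0,0.01]
    - [0,0,0]
    - [0,0,0]
  turn: [0,0,0,0]

```text
t: 9.3
tool_pos: [0.5533, -0.3336, 0.2437]
orientation: [-0.002, -0.091, 0.996, 0.001]
wrist_force: [0.5, 0.1, -1.2]
opening: 0.359
```

```bash
cat > obs.py <<'E'
from h import *
def st():
    o=get_obs();q=o['orientation'];r=R.from_quat([q[1],q[2],q[3],q[0]]);y=r.apply([0,1,0]);z=r.apply([0,0,1])
    print(round(o['t'],2),o['tool_pos'].round(4),'az',np.degrees(np.arctan2(y[1],y[0])).round(2),'tilt',z.round(4),'F',o['wrist_force'].round(2),'M',o['moment'].round(2),'op',round(float(o['opening']),3));return o
E
python3 - <<'E'
from obs import *
st();save('scene','s14.png');save('top','t14.png')
print([(d['score'],w('scene',d['at'])) for d in tip_of('scene','pack_mid')])
im=cv2.imread('pics/s14.png');cv2.imwrite('pics/s14c.png',cv2.resize(im[140:290,330:470],None,fx=4,fy=4,interpolation=cv2.INTER_CUBIC))
im=cv2.imread('pics/t14.png');cv2.imwrite('pics/t14c.png',cv2.resize(im[130:250,330:470],None,fx=5,fy=5,interpolation=cv2.INTER_CUBIC))
E
```

```text
9.3 [ 0.5533 -0.3336  0.2437] az 100.49 tilt [-0.0038  0.0026 -1.    ] F [ 0.46  0.06 -1.16] M [ 0.05 -0.02  0.03] op 0.359
[(0.65, array([ 0.3521158 , -0.225492  ,  0.03841267])), (0.62, array([ 0.45288318, -0.22294342,  0.0390909 ])), (0.57, array([ 0.42776748, -0.44235121,  0.03064629])), (0.53, array([ 0.5536646 , -0.33428119,  0.22208776]))]
```

View pics/s14c.png

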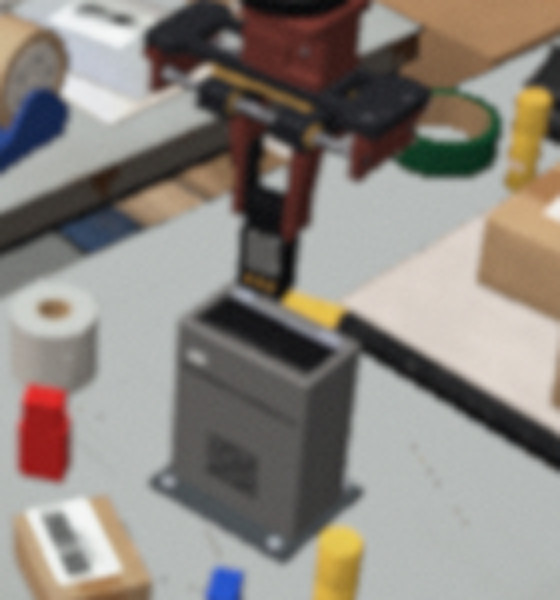

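View pics/t14c.png

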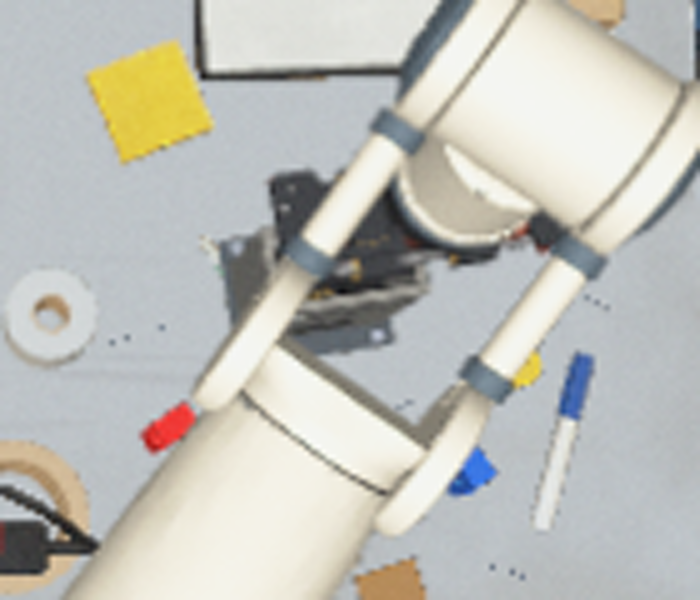

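Request:
send_rows:
  dp:
    - [-0.0015,-0.0013,0.006]
    - [0,0,0.009]
    - [0,0,0.009]
    - [0,0,0.009]
    - [0,0,0.009]
    - [0,0,0.009]
    - [0,0,0.009]
    - [0,0,0.009]
    - [0,0,0.009]
    - [0,0,0.009]
    - [0,0,0.009]
    - [0,0,0]
  turn: [0,0,0,0,0,0,0,0,0,0,0,0]

```text
t: 10.45
tool_pos: [0.5547, -0.3346, 0.1472]
orientation: [-0.002, -0.092, 0.996, 0.001]
wrist_force: [-1.7, -0.6, -2.8]
opening: 0.358
```

```bash
python3 - <<'E'
from obs import *
st();save('scene','s15.png')
im=cv2.imread('pics/s15.png');cv2.imwrite('pics/s15c.png',cv2.resize(im[140:290,330:470],None,fx=4,fy=4,interpolation=cv2.INTER_CUBIC))
E
```

```text
10.45 [ 0.5547 -0.3346  0.1472] az 100.6 tilt [-0.0039  0.0023 -1.    ] F [-1.74 -0.58 -2.81] M [-0.08  0.43 -0.  ] op 0.358
```

View pics/s15c.png

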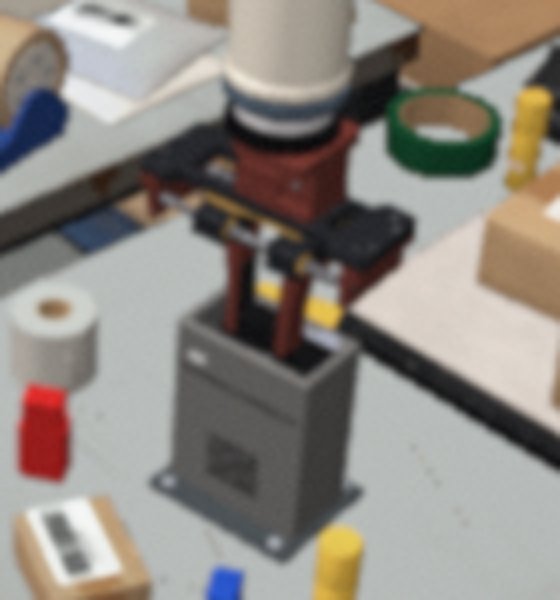

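Request:
send_rows:
  dp:
    - [0,0,0.004]
    - [0,0,0.004]
    - [0,0,0.004]
    - [0,0,0.004]
    - [0,0,0.003]
    - [0,0,0]
  turn: [0,0,0,0,0,0]

```text
t: 11.0
tool_pos: [0.5555, -0.335, 0.1306]
orientation: [-0.0, -0.092, 0.996, 0.0]
wrist_force: [-2.1, -0.7, -2.0]
opening: 0.359
```

Request:
send_rows:
  dp:
    - [0,0,0.002]
    - [0,0,0.002]
    - [0,0,0]
  turn: [0,0,0]

```text
t: 11.25
tool_pos: [0.5557, -0.3351, 0.1273]
orientation: [-0.0, -0.092, 0.996, 0.0]
wrist_force: [-1.8, -1.1, -1.7]
opening: 0.36
```

Request:
send_rows:
  dp:
    - [0,0,0.002]
    - [0,0,0.002]
    - [0,0,0]
  turn: [0,0,0]

```text
t: 11.5
tool_pos: [0.5556, -0.335, 0.1231]
orientation: [-0.0, -0.092, 0.996, 0.0]
wrist_force: [-1.2, 0.2, -1.0]
opening: 0.357
```

```bash
python3 -c "
from obs import *
st()"
```

```text
11.5 [ 0.5556 -0.335   0.1231] az 100.61 tilt [-4.e-04  2.e-04 -1.e+00] F [-1.23  0.22 -1.02] M [-0.12  0.22 -0.  ] op 0.357
```

Request:
send_rows:
  dp:
    - [0,0,0.002]
    - [0,0,0.002]
    - [0,0,0]
  turn: [0,0,0]

```text
t: 11.75
tool_pos: [0.5556, -0.335, 0.119]
orientation: [-0.0, -0.092, 0.996, 0.0]
wrist_force: [-1.2, -0.1, -1.7]
opening: 0.359
```

Request:
send_rows:
  dp:
    - [0,0,0.002]
    - [0,0,0.002]
    - [0,0,0]
  turn: [0,0,0]

```text
t: 12.0
tool_pos: [0.5554, -0.3351, 0.1152]
orientation: [-0.0, -0.092, 0.996, 0.0]
wrist_force: [-2.8, -1.0, -1.4]
opening: 0.359
```

Request:
send_rows:
  dp:
    - [0,0,0.002]
    - [0,0,0.001]
    - [0,0,0]
  turn: [0,0,0]

```text
t: 12.25
tool_pos: [0.5554, -0.3354, 0.1128]
orientation: [-0.0, -0.092, 0.996, -0.0]
wrist_force: [-3.0, -0.6, 1.3]
opening: 0.36
```

Request:
send_rows:
  dp:
    - [0.0008,0,0]
    - [0,0,0.001]
    - [0,0,0]
  turn: [0,0,0]

```text
t: 12.5
tool_pos: [0.555, -0.3354, 0.1125]
orientation: [0.0, -0.092, 0.996, -0.0]
wrist_force: [-3.8, 0.2, 5.1]
opening: 0.358
```

Request:
send_rows:
  dp:
    - [0,0,0.001]
    - [0,0,0]
  turn: [0,0]

```text
t: 12.67
tool_pos: [0.5552, -0.3354, 0.1124]
orientation: [0.001, -0.092, 0.996, -0.001]
wrist_force: [-5.0, 0.8, 6.8]
opening: 0.357
```

Request:
send_rows:
  dp:
    - [0,0,-0.002]
    - [0,0,-0.002]
    - [0,0,0]
  turn: [0,0,0]

```text
t: 12.92
tool_pos: [0.5549, -0.3349, 0.114]
orientation: [-0.0, -0.093, 0.996, 0.0]
wrist_force: [-2.4, -0.4, -0.8]
opening: 0.354
```

```bash
python3 -c "
from obs import *
st()
save('scene','s16.png')
im=cv2.imread('pics/s16.png');cv2.imwrite('pics/s16c.png',cv2.resize(im[180:260,360:440],None,fx=7,fy=7,interpolation=cv2.INTER_CUBIC))
"
```

```text
12.92 [ 0.5549 -0.3349  0.114 ] az 100.62 tilt [-5.e-04  9.e-04 -1.e+00] F [-2.4  -0.42 -0.77] M [-0.04  0.45  0.  ] op 0.354
```

View pics/s16c.png

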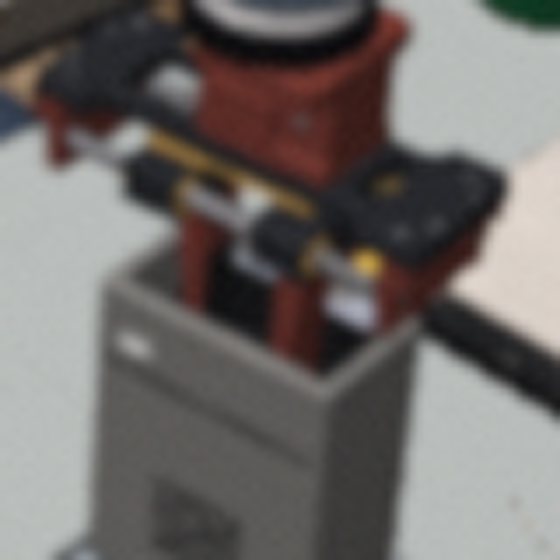

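Request:
send_rows:
  dp:
    - [0.001,0,0]
    - [0,0,0.0015]
    - [0,0,0.001]
    - [0,0,0]
  turn: [0,0,0,0]

```text
t: 13.3
tool_pos: [0.5541, -0.3354, 0.1125]
orientation: [0.0, -0.093, 0.996, -0.0]
wrist_force: [-1.8, 0.5, 0.8]
opening: 0.357
```

Request:
send_rows:
  dp:
    - [0,0,0.001]
    - [0,0,0]
  turn: [0,0]

```text
t: 13.47
tool_pos: [0.5543, -0.3354, 0.1123]
orientation: [0.001, -0.093, 0.996, -0.0]
wrist_force: [-3.0, 1.7, 5.0]
opening: 0.361
```

```bash
python3 -c "
from obs import *
st()"
```

```text
13.47 [ 0.5543 -0.3354  0.1123] az 100.62 tilt [ 1.3e-03 -6.0e-04 -1.0e+00] F [-2.97  1.72  4.98] M [ 0.19  0.57 -0.04] op 0.361
```

Request:
send_rows:
  dp:
    - [0,0,0.001]
    - [0,0,0]
  turn: [0,0]

```text
t: 13.63
tool_pos: [0.5544, -0.3355, 0.112]
orientation: [0.001, -0.093, 0.996, -0.001]
wrist_force: [-2.9, 1.5, 8.1]
opening: 0.355
```

Request:
send_rows:
  dp:
    - [0,0,0.001]
    - [0,0,0]
  turn: [0,0]

```text
t: 13.8
tool_pos: [0.5546, -0.3355, 0.1119]
orientation: [0.001, -0.093, 0.996, -0.001]
wrist_force: [-3.5, 2.7, 10.5]
opening: 0.358
```

```bash
python3 -c "
from obs import *
st()"
```

```text
13.8 [ 0.5546 -0.3355  0.1119] az 100.62 tilt [ 0.0029 -0.0015 -1.    ] F [-3.5   2.66 10.52] M [ 0.41  0.77 -0.09] op 0.358
```

Request:
send_rows:
  dp:
    - [0,0,-0.003]
    - [0,0,-0.003]
    - [0,0.0015,0]
    - [0,0,0.0015]
    - [0,0,0.001]
    - [0,0,0]
  turn: [0,0,0,0,0,0]

```text
t: 14.3
tool_pos: [0.5537, -0.3339, 0.1124]
orientation: [-0.0, -0.092, 0.996, 0.0]
wrist_force: [-1.9, -0.2, 0.4]
opening: 0.357
```

Request:
send_rows:
  dp:
    - [0,0,0.001]
    - [0,0,0]
  turn: [0,0]

```text
t: 14.47
tool_pos: [0.5538, -0.3339, 0.1121]
orientation: [0.0, -0.092, 0.996, -0.0]
wrist_force: [-2.4, 0.9, 3.4]
opening: 0.356
```

Request:
send_rows:
  dp:
    - [0,0,0.001]
    - [0,0,0]
  turn: [0,0]

```text
t: 14.63
tool_pos: [0.5539, -0.334, 0.1118]
orientation: [0.001, -0.092, 0.996, -0.0]
wrist_force: [-3.2, 1.3, 5.8]
opening: 0.358
```

```bash
python3 -c "
from obs import *
st()"
```

```text
14.63 [ 0.5539 -0.334   0.1118] az 100.61 tilt [ 1.1e-03 -7.0e-04 -1.0e+00] F [-3.24  1.34  5.83] M [ 0.27  0.63 -0.08] op 0.358
```

```bash
python3 -c "
from h import *
a=np.radians(100.6);j=np.array([np.cos(a),np.sin(a),0]);x=np.array([-j[1],j[0],0])
T=np.array([.5549,-.3349,.114])
f=lambda p:(((px('scene',p)+.5-[360,180])*7).round())
for s in(1,-1):
  for h in(.08,.1,.12):
    print('body',s,h,[f(T+s*.089*j+e*.0375*x+[0,0,h]) for e in(1,-1)])
  for h in (0.034,.06):
    print('finger',s,h,[f(T+s*.03*j+e*.01*x+[0,0,h]) for e in(1,-1)])
b=np.radians(10.66);u=np.array([np.cos(b),np.sin(b),0]);v=np.array([-u[1],u[0],0]);B=np.array([.555,-.3347,.148])
print('top',[f(B+p*u+q*v) for p,q in((-.027,.056),(-.027,-.056),(.037,-.056),(.037,.056))])
"
```

```text
body 1 0.08 [array([ 18., 166.]), array([136.,  85.])]
body 1 0.1 [array([ 20., 124.]), array([139.,  43.])]
body 1 0.12 [array([21., 81.]), array([141.,   1.])]
finger 1 0.034 [array([176., 288.]), array([206., 265.])]
finger 1 0.06 [array([179., 236.]), array([210., 213.])]
body -1 0.08 [array([398., 356.]), array([512., 262.])]
body -1 0.1 [array([404., 313.]), array([518., 219.])]
body -1 0.12 [array([409., 268.]), array([524., 176.])]
finger -1 0.034 [array([300., 352.]), array([331., 328.])]
finger -1 0.06 [array([306., 298.]), array([336., 274.])]
top [array([ 97., 281.]), array([330., 401.]), array([426., 322.]), array([195., 209.])]
```

```bash
python3 -c "
from h import *
im=cv2.imread('pics/s14.png');K=12;x0,y0,x1,y1=380,185,415,225
c=cv2.resize(im[y0:y1,x0:x1],None,fx=K,fy=K,interpolation=cv2.INTER_CUBIC)
a=np.radians(10.5);r=np.array([[np.cos(a),-np.sin(a)],[np.sin(a),np.cos(a)]])
for zb,col in((.2437-.0569,(0,255,0)),):
  for hy,z in((.018,zb),(.018,zb+.052),(.015,zb+.052),(.015,zb+.076)):
    P=[(px('scene',[*(np.array([.5533,-.3336])+r@np.array([sx*.01,sy*hy])),z])+.5-[x0,y0])*K for sx,sy in((-1,-1),(-1,1),(1,1),(1,-1))]
    cv2.polylines(c,[np.array(P).astype(np.int32)],True,col,1)
cv2.imwrite('pics/ov.png',c)
im=cv2.imread('pics/s13.png');x0,y0,x1,y1=330,190,365,230
c=cv2.resize(im[y0:y1,x0:x1],None,fx=K,fy=K,interpolation=cv2.INTER_CUBIC)
a=np.radians(-23.9);r=np.array([[np.cos(a),-np.sin(a)],[np.sin(a),np.cos(a)]])
zb=.2713-.0569
for hy,z in((.018,zb),(.018,zb+.052),(.015,zb+.052),(.015,zb+.076)):
    P=[(px('scene',[*(np.array([.3978,-.3146])+r@np.array([sx*.01,sy*hy])),z])+.5-[x0,y0])*K for sx,sy in((-1,-1),(-1,1),(1,1),(1,-1))]
    cv2.polylines(c,[np.array(P).astype(np.int32)],True,(0,255,0),1)
cv2.imwrite('pics/ov2.png',c)
"
```

```text
(no output)
```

View pics/ov.png

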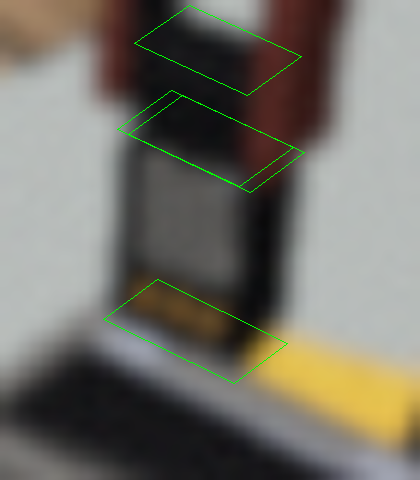

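View pics/ov2.png

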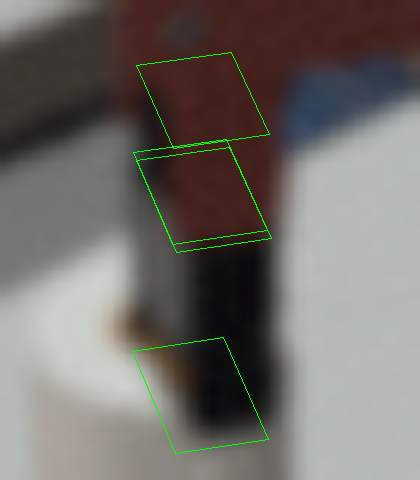

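```bash
python3 -c "
from h import *
K=12
for T,az,o in(([.5533,-.3336,.2437],100.5,[380,185]),([.3978,-.3146,.2713],66.1,[330,190])):
  T=np.array(T);a=np.radians(az);j=np.array([np.cos(a),np.sin(a),0]);x=np.array([-j[1],j[0],0])
  for s in(-1,1):
    print([((px('scene',T+s*d*j+e*.01*x)+.5-o)*K).round() for d in(.015,.0285) for e in(1,-1)])
"
```

```text
[array([241., 168.]), array([295., 129.]), array([292., 192.]), array([346., 152.])]
[array([129., 116.]), array([184.,  77.]), array([80., 93.]), array([135.,  55.])]
[array([173., 225.]), array([268., 211.]), array([190., 264.]), array([286., 249.])]
[array([137., 142.]), array([230., 128.]), array([121., 105.]), array([214.,  92.])]
```

```bash
cat > fit2.py <<'E'
from h import *
from scipy.optimize import minimize
def edges(f,T,az,win,p,show=None):
    pass
def model(n,T,az,p,win,K=8):
    dx,dy,dz,tx=p
    a=np.radians(az);j=np.array([np.cos(a),np.sin(a),0]);x=-np.array([-j[1],j[0],0])  # x ~ away
    x0,y0,x1,y1=win;m=np.zeros(((y1-y0)*K,(x1-x0)*K),np.uint8)
    v=[]
    for sx in(-1,1):
        for sy in(-1,1):
            for h in(-.057,-.005):
                # tilt about jaw axis, pivot 10mm above TCP
                lx,lz=sx*.01,h-.01
                X=lx*np.cos(tx)-lz*np.sin(tx); Z=lx*np.sin(tx)+lz*np.cos(tx)+.01
                v.append((px(n,np.array(T)+x*(X+dx)+j*(sy*.018+dy)+[0,0,Z+dz])+.5-[x0,y0])*K)
    h=cv2.convexHull(np.array(v,np.float32));cv2.fillConvexPoly(m,(h*16).astype(np.int32),255,shift=4)
    return cv2.GaussianBlur(cv2.resize(m,(x1-x0,y1-y0),interpolation=cv2.INTER_AREA)/255.,(0,0),.7),np.array(v)/K
def run(f,T,az,win,ycut,thr=135):
    im=cv2.imread(f'pics/{f}.png').astype(float)
    x0,y0,x1,y1=win;g=im[y0:y1,x0:x1];obs=np.clip((thr+35-g.max(2))/70,0,1)
    W=np.ones_like(obs);W[:max(0,ycut-y0)]=0
    cv2.imwrite('pics/m.png',cv2.resize((obs*255).astype(np.uint8),None,fx=12,fy=12,interpolation=cv2.INTER_NEAREST))
    for tx in(None,1):
        fun=lambda p:(W*(model('scene',T,az,[p[0],p[1],0,0] if tx is None else [0,p[1],0,p[0]*10],win)[0]-obs)**2).sum()
        q=min((minimize(fun,[s,t],method='Nelder-Mead',options=dict(initial_simplex=[[s,t],[s+.003,t],[s,t+.003]])) for s in(-.004,.004) for t in(-.003,.003)),key=lambda q:q.fun)
        print(f,'shift' if tx is None else 'tilt',q.x.round(4),q.fun.round(2))
    for dz in(-.004,0,.004):
        fun=lambda p:(W*(model('scene',T,az,[p[0],p[1],dz,p[2]*10],win)[0]-obs)**2).sum()
        q=minimize(fun,[0.002,0,.002],method='Nelder-Mead',options=dict(initial_simplex=[[0,0,0],[.004,0,0],[0,.004,0],[0,0,.004]],maxiter=600));print(dz,'dx,dy,tilt',q.x[:2].round(4),(q.x[2]*10).round(3),q.fun.round(2))
if __name__=='__main__':
    run('s14',[.5533,-.3336,.2437],100.5,(384,195,412,216),199)
    run('s13',[.3978,-.3146,.2713],66.1,(335,205,362,232),212)
E
python3 fit2.py
```

```text
s14 shift [0.0008 0.0013] 22.2
s14 tilt [-0.0003  0.0008] 22.37
-0.004 dx,dy,tilt [0.0092 0.0042] -0.086 21.33
0 dx,dy,tilt [0.0014 0.0012] -0.015 22.0
0.004 dx,dy,tilt [ 0.     -0.0018] -0.081 21.71
s13 shift [-0.0008 -0.0158] 18.49
s13 tilt [-0.0007 -0.0148] 19.25
-0.004 dx,dy,tilt [-0.0021 -0.0115] 0.058 17.57
0 dx,dy,tilt [-0.0036 -0.0164] 0.061 17.35
0.004 dx,dy,tilt [-0.005  -0.0214] 0.06 17.16
```

View pics/m.png

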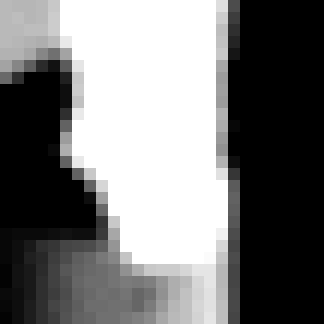

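Request:
send_rows:
  dp:
    - [0,0,-0.005]
    - [0,0,-0.01]
    - [0,0,-0.014]
    - [0,0,-0.016]
    - [0,0,-0.016]
    - [0,0,-0.016]
    - [0,0,-0.016]
    - [0,0,-0.016]
    - [0,0,-0.016]
    - [0,0,-0.014]
    - [0,0,-0.01]
    - [0,0,0]
  turn: [0,0,0,0,0,0,0,0,0,0,0,0]

```text
t: 15.63
tool_pos: [0.5547, -0.3342, 0.264]
orientation: [0.003, -0.093, 0.996, -0.002]
wrist_force: [0.6, -1.0, -0.2]
opening: 0.336
```

```bash
python3 - <<'E'
from obs import *
o=st();save('scene','s17.png');im=save('top','t17.png')
for n in('scene','top'):
  for t in('pack_mid','bay','pocket'): print(n,t,[(round(d['score'],2),w(n,d['at']).round(4)) for d in tip_of(n,t)])
im=cv2.imread('pics/s17.png');cv2.imwrite('pics/s17c.png',cv2.resize(im[165:225,365:435],None,fx=10,fy=10,interpolation=cv2.INTER_CUBIC))
E
```

```text
15.63 [ 0.5547 -0.3342  0.264 ] az 100.64 tilt [ 0.0057 -0.0033 -1.    ] F [ 0.59 -0.99 -0.19] M [ 0.11  0.01 -0.05] op 0.336
scene pack_mid [(0.74, array([ 0.5509, -0.3358,  0.2447])), (0.71, array([ 0.4287, -0.4427,  0.0343])), (0.66, array([ 0.3527, -0.2228,  0.0406])), (0.54, array([ 0.4526, -0.2237,  0.0412]))]
scene bay [(0.8, array([ 0.5528, -0.3317,  0.1437]))]
scene pocket [(0.73, array([ 0.555 , -0.3308,  0.0599]))]
top pack_mid [(0.52, array([ 0.4248, -0.4413,  0.037 ])), (0.45, array([ 0.4497, -0.2255,  0.0324]))]
top bay [(0.95, array([ 0.5541, -0.3356,  0.1478]))]
top pocket [(0.65, array([ 0.5531, -0.3321,  0.0641]))]
```

View pics/s17c.png

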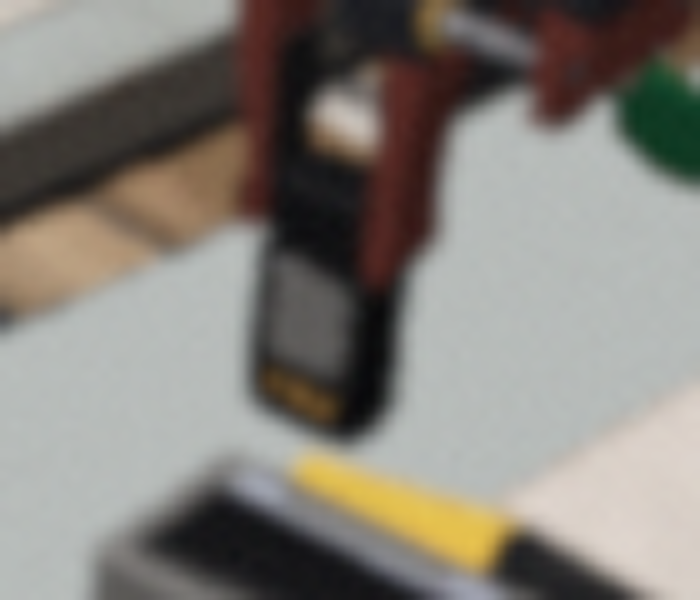

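```bash
cat > ov.py <<'E'
import sys
from h import *
def draw(f,T,az,win,K,out,tilt=0,dx=0,dy=0,dz=0,yaw=0):
    im=cv2.imread(f'pics/{f}.png');x0,y0,x1,y1=win
    c=cv2.resize(im[y0:y1,x0:x1],None,fx=K,fy=K,interpolation=cv2.INTER_CUBIC)
    a=np.radians(az);j=np.array([np.cos(a),np.sin(a),0]);x=np.array([j[1],-j[0],0])
    b=a+yaw;jb=np.array([np.cos(b),np.sin(b),0]);xb=np.array([jb[1],-jb[0],0])
    P=lambda L:(px('scene',np.array(T)+xb*L[0]+jb*L[1]+x*dx+j*dy+[0,0,L[2]+dz])+.5-[x0,y0])*K
    def tl(l):
        lz=l[2]-.01;return [l[0]*np.cos(tilt)-lz*np.sin(tilt),l[1],l[0]*np.sin(tilt)+lz*np.cos(tilt)+.01]
    for hy,z in((.018,-.057),(.018,-.005),(.015,-.005),(.015,.019)):
        q=np.array([P(tl([sx*.01,sy*hy,z])) for sx,sy in((-1,-1),(-1,1),(1,1),(1,-1))]);cv2.polylines(c,[q.astype(np.int32)],True,(0,255,0),1)
    for s in(-1,1):
        a0,b0=(.015,.0285)
        q=np.array([P([sx*.01,s*h,0]) for sx,h in((-1,a0),(-1,b0),(1,b0),(1,a0))]);cv2.polylines(c,[q.astype(np.int32)],True,(0,0,255),1)
    cv2.imwrite('pics/'+out,c)
if __name__=='__main__':
    draw('s17',[.5547,-.3342,.264],100.64,(375,170,420,215),13,'ov3.png')
E
python3 ov.py
```

```text
(no output)
```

View pics/ov3.png

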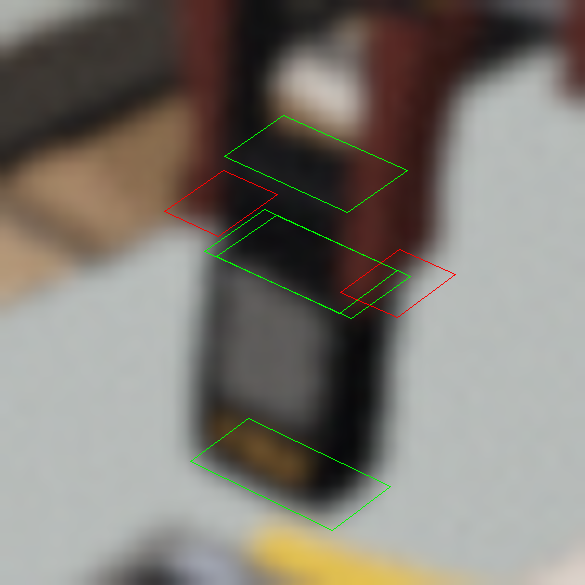

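```bash
python3 - <<'E'
from h import *
im=cv2.imread('pics/s17.png').astype(float).max(2)
for y in range(190,206):
    r=im[y,380:415]; thr=110
    d=r<thr; i=np.where(d)[0]
    l=i[0];rr=i[-1]
    L=380+l-1+(r[l-1]-thr)/(r[l-1]-r[l]); Rr=380+rr+(thr-r[rr])/(r[rr+1]-r[rr])
    print(y,round(L,2),round(Rr,2))
a=np.radians(100.64);j=np.array([np.cos(a),np.sin(a),0]);x=np.array([j[1],-j[0],0]);T=np.array([.5547,-.3342,.264])
for th in(0,-.05,-.1):
  def P(l):
    lz=l[2]-.01;L=[l[0]*np.cos(th)-lz*np.sin(th)*1,l[1],l[0]*np.sin(th)+lz*np.cos(th)+.01]
    return px('scene',T+x*L[0]+j*L[1]+[0,0,L[2]]).round(2)
  print(th,'left',P([-.01,.018,-.01]),P([-.01,.018,-.05]),'right',P([.01,-.018,-.01]),P([.01,-.018,-.05]))
E
```

```text
190 390.61 406.58
191 390.54 405.85
192 390.49 405.45
193 390.35 405.29
194 390.2 405.13
195 390.08 404.92
196 389.96 404.74
197 389.76 404.61
198 389.67 404.51
199 389.56 404.48
200 389.51 404.43
201 389.47 404.36
202 389.46 404.13
203 389.56 403.98
204 389.8 403.88
205 390.56 403.66
0 left [390.15 190.42] [389.27 202.83] right [405.91 192.32] [404.74 204.78]
-0.05 left [389.93 190.41] [388.6  203.15] right [405.67 192.64] [404.07 205.41]
-0.1 left [389.72 190.38] [387.95 203.42] right [405.42 192.94] [403.39 206.  ]
```

Request:
send_rows:
  dp:
    - [-0.002,0,0.006]
    - [0,0,0.012]
    - [0,0,0.012]
    - [0,0,0.012]
    - [0,0,0.012]
    - [0,0,0.012]
    - [0,0,0.012]
    - [0,0,0.012]
    - [0,0,0.012]
    - [0,0,0.012]
    - [0,0,0.012]
    - [0,0,0.006]
  turn: [0,0,0,0,0,0,0,0,0,0,0,0]

```text
t: 17.03
tool_pos: [0.5549, -0.3332, 0.1248]
orientation: [-0.001, -0.092, 0.996, 0.001]
wrist_force: [-1.9, 0.1, -1.2]
opening: 0.339
```

Request:
send_rows:
  dp:
    - [0,0,0.002]
    - [0,0,0.002]
    - [0,0,0]
  turn: [0,0,0]

```text
t: 17.28
tool_pos: [0.5555, -0.3335, 0.1235]
orientation: [-0.0, -0.092, 0.996, 0.0]
wrist_force: [-1.8, -0.1, -2.3]
opening: 0.338
```

Request:
send_rows:
  dp:
    - [0,0,0.002]
    - [0,0,0.002]
    - [0,0,0]
  turn: [0,0,0]

```text
t: 17.53
tool_pos: [0.5558, -0.3338, 0.1199]
orientation: [0.0, -0.092, 0.996, -0.0]
wrist_force: [-1.3, -0.4, -0.6]
opening: 0.339
```

Request:
send_rows:
  dp:
    - [0,0,0.0015]
    - [0,0,0.0015]
    - [0,0,0]
  turn: [0,0,0]

```text
t: 17.78
tool_pos: [0.5558, -0.3337, 0.1167]
orientation: [0.0, -0.092, 0.996, -0.0]
wrist_force: [-1.4, -0.3, -0.2]
opening: 0.342
```

```bash
python3 -c "
from obs import *
st()"
```

```text
17.78 [ 0.5558 -0.3337  0.1167] az 100.61 tilt [ 4.e-04 -3.e-04 -1.e+00] F [-1.36 -0.27 -0.19] M [-0.1   0.19 -0.02] op 0.342
```

Request:
send_rows:
  dp:
    - [0,0,0.0015]
    - [0,0,0.0015]
    - [0,0,0]
  turn: [0,0,0]

```text
t: 18.03
tool_pos: [0.5556, -0.3335, 0.1133]
orientation: [-0.0, -0.092, 0.996, 0.0]
wrist_force: [-1.4, -0.9, -0.7]
opening: 0.341
```

Request:
send_rows:
  dp:
    - [0,0,0.001]
    - [0,0,0.001]
    - [0,0,0]
  turn: [0,0,0]

```text
t: 18.28
tool_pos: [0.5555, -0.3335, 0.1112]
orientation: [-0.0, -0.092, 0.996, 0.0]
wrist_force: [-0.5, -0.8, -0.5]
opening: 0.342
```

```bash
python3 -c "
from obs import *
st()"
```

```text
18.28 [ 0.5555 -0.3335  0.1112] az 100.61 tilt [-6.e-04  4.e-04 -1.e+00] F [-0.52 -0.78 -0.54] M [-0.04  0.2  -0.01] op 0.342
```

Request:
send_rows:
  dp:
    - [0,0,0.001]
    - [0,0,0.001]
    - [0,0,0.001]
    - [0,0,0]
  turn: [0,0,0,0]

```text
t: 18.62
tool_pos: [0.5555, -0.3335, 0.1083]
orientation: [-0.0, -0.092, 0.996, 0.0]
wrist_force: [-1.1, 0.5, 0.0]
opening: 0.342
```

Request:
send_rows:
  dp:
    - [0,0,0.001]
    - [0,0,0.001]
    - [0,0,0.001]
    - [0,0,0]
  turn: [0,0,0,0]

```text
t: 18.95
tool_pos: [0.5555, -0.3335, 0.1053]
orientation: [-0.0, -0.092, 0.996, 0.0]
wrist_force: [-0.9, -1.3, -0.9]
opening: 0.339
```

```bash
python3 -c "
from obs import *
st()"
```

```text
18.95 [ 0.5555 -0.3335  0.1053] az 100.61 tilt [-4.e-04  2.e-04 -1.e+00] F [-0.91 -1.34 -0.9 ] M [-0.04  0.21 -0.05] op 0.339
```

Request:
send_rows:
  dp:
    - [0,0,0.001]
    - [0,0,0.001]
    - [0,0,0.001]
    - [0,0,0]
  turn: [0,0,0,0]

```text
t: 19.28
tool_pos: [0.5556, -0.3335, 0.1023]
orientation: [-0.0, -0.092, 0.996, 0.0]
wrist_force: [-1.3, -0.8, 0.3]
opening: 0.339
```

Request:
send_rows:
  dp:
    - [0,0,0.001]
    - [0,0,0.001]
    - [0,0,0.001]
    - [0,0,0]
  turn: [0,0,0,0]

```text
t: 19.62
tool_pos: [0.5556, -0.3335, 0.0993]
orientation: [-0.0, -0.092, 0.996, 0.0]
wrist_force: [-0.9, 0.3, -0.8]
opening: 0.338
```

Request:
send_rows:
  dp:
    - [0,0,0.001]
    - [0,0,0.001]
    - [0,0,0.001]
    - [0,0,0]
  turn: [0,0,0,0]

```text
t: 19.95
tool_pos: [0.5558, -0.3336, 0.0978]
orientation: [0.0, -0.092, 0.996, -0.0]
wrist_force: [-2.7, 0.5, 4.8]
opening: 0.34
```

Request:
send_rows:
  dp:
    - [0,0,0.001]
    - [0,0,0.001]
    - [0,0,0]
  turn: [0,0,0]

```text
t: 20.2
tool_pos: [0.5558, -0.3336, 0.0957]
orientation: [0.0, -0.092, 0.996, -0.0]
wrist_force: [-2.9, 0.9, 4.9]
opening: 0.339
```

Request:
send_rows:
  dp:
    - [0,0,0.001]
    - [0,0,0.001]
    - [0,0,0]
  turn: [0,0,0]

```text
t: 20.45
tool_pos: [0.5557, -0.3336, 0.0936]
orientation: [0.0, -0.092, 0.996, -0.0]
wrist_force: [-2.7, 0.5, 4.4]
opening: 0.336
```

```bash
python3 -c "
from obs import *
st()"
```

```text
20.45 [ 0.5557 -0.3336  0.0936] az 100.61 tilt [ 7.e-04 -5.e-04 -1.e+00] F [-2.69  0.47  4.4 ] M [ 0.26  0.57 -0.02] op 0.336
```

Request:
send_rows:
  dp:
    - [0,0,0.001]
    - [0,0,0.001]
    - [0,0,0]
  turn: [0,0,0]

```text
t: 20.7
tool_pos: [0.5558, -0.3336, 0.0916]
orientation: [0.0, -0.093, 0.996, -0.0]
wrist_force: [-3.0, 1.0, 5.2]
opening: 0.341
```

Request:
send_rows:
  dp:
    - [0,0,0.001]
    - [0,0,0.001]
    - [0,0,0]
  turn: [0,0,0]

```text
t: 20.95
tool_pos: [0.5558, -0.3336, 0.0895]
orientation: [0.0, -0.093, 0.996, -0.0]
wrist_force: [-2.7, 1.5, 5.2]
opening: 0.34
```

Request:
send_rows:
  dp:
    - [0,0,0.001]
    - [0,0,0]
  turn: [0,0]

```text
t: 21.12
tool_pos: [0.5558, -0.3336, 0.0889]
orientation: [0.0, -0.092, 0.996, -0.0]
wrist_force: [-4.1, 1.3, 6.4]
opening: 0.335
```

Request:
send_rows:
  dp:
    - [0,0,0.001]
    - [0,0,0]
  turn: [0,0]

```text
t: 21.28
tool_pos: [0.5559, -0.3336, 0.0889]
orientation: [0.001, -0.093, 0.996, -0.0]
wrist_force: [-3.5, 2.3, 9.7]
opening: 0.341
```

Request:
send_rows:
  dp:
    - [0,0,0.001]
    - [0,0,0]
  turn: [0,0]

```text
t: 21.45
tool_pos: [0.556, -0.3336, 0.0889]
orientation: [0.001, -0.093, 0.996, -0.001]
wrist_force: [-6.0, 2.7, 13.1]
opening: 0.341
```

Request:
send_rows:
  dp:
    - [0,0,-0.001]
    - [0,0,-0.001]
    - [0,0,0]
  turn: [0,0,0]

```text
t: 21.7
tool_pos: [0.5558, -0.3336, 0.089]
orientation: [0.0, -0.092, 0.996, -0.0]
wrist_force: [-3.9, 1.2, 7.4]
opening: 0.342
```

Request:
send_rows:
  dp:
    - [0,0,0]
    - [0,0,0]
    - [0,0,0]
    - [0,0,0]
    - [0,0,0]
  turn: [0,0,0,0,0]
  gripper: 0.03

```text
t: 22.12
tool_pos: [0.5555, -0.3333, 0.087]
orientation: [-0.0, -0.093, 0.996, 0.0]
wrist_force: [-2.3, 1.2, 0.1]
opening: 0.486
```

```bash
python3 -c "
from obs import *
st()"
```

```text
22.12 [ 0.5555 -0.3333  0.087 ] az 100.62 tilt [-8.e-04  7.e-04 -1.e+00] F [-2.25  1.2   0.07] M [0.21 0.3  0.01] op 0.486
```

Request:
send_rows:
  dp:
    - [0,0,-0.004]
    - [0,0,-0.008]
    - [0,0,-0.012]
    - [0,0,-0.015]
    - [0,0,-0.015]
    - [0,0,-0.015]
    - [0,0,-0.015]
    - [0,0,-0.015]
    - [0,0,-0.02]
    - [0,0,-0.02]
    - [0,0,-0.02]
    - [0,0,0]
  turn: [0,0,0,0,0,0,0,0,0,0,0,0]

```text
t: 23.12
tool_pos: [0.5571, -0.3342, 0.2543]
orientation: [0.005, -0.093, 0.996, -0.003]
wrist_force: [-0.8, 0.8, 2.0]
opening: 0.483
```

```bash
python3 - <<'E'
from obs import *
st();save('scene','s20.png');save('top','t20.png')
for n in('scene','top'):
    print(n,[(round(d['score'],2),w(n,d['at']).round(3)) for d in tip_of(n,'pack_mid')],[(round(d['score'],2),w(n,d['at']).round(3)) for d in boxes_of(n,'flap')])
im=cv2.imread('pics/s20.png');cv2.imwrite('pics/s20c.png',cv2.resize(im[140:290,330:470],None,fx=4,fy=4,interpolation=cv2.INTER_CUBIC))
im=cv2.imread('pics/t20.png');cv2.imwrite('pics/t20c.png',cv2.resize(im[150:220,355:435],None,fx=8,fy=8,interpolation=cv2.INTER_CUBIC))
E
```

```text
23.12 [ 0.5571 -0.3342  0.2543] az 100.63 tilt [ 0.0096 -0.0059 -0.9999] F [-0.82  0.84  1.96] M [ 0.08 -0.01  0.01] op 0.483
scene [(0.7, array([ 0.354, -0.224,  0.041])), (0.64, array([ 0.451, -0.221,  0.04 ])), (0.51, array([ 0.431, -0.442,  0.038]))] [(0.79, array([ 0.561, -0.332,  0.147]))]
top [(0.6, array([ 0.427, -0.446,  0.039])), (0.45, array([ 0.548, -0.334,  0.066])), (0.37, array([ 0.452, -0.228,  0.035]))] [(0.55, array([ 0.551, -0.343,  0.146]))]
```

View pics/s20c.png

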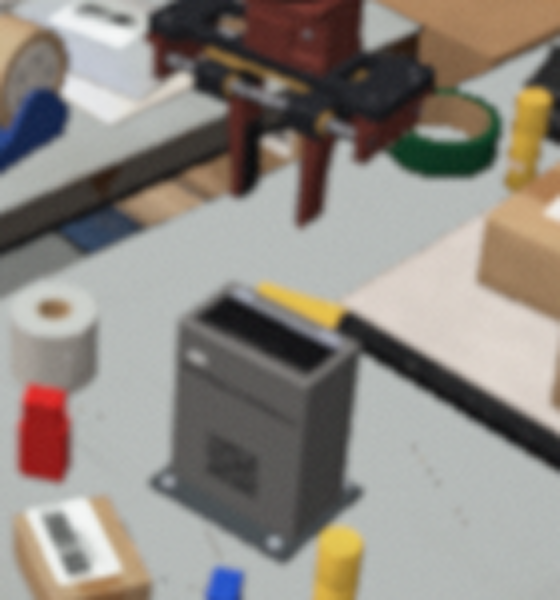

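View pics/t20c.png

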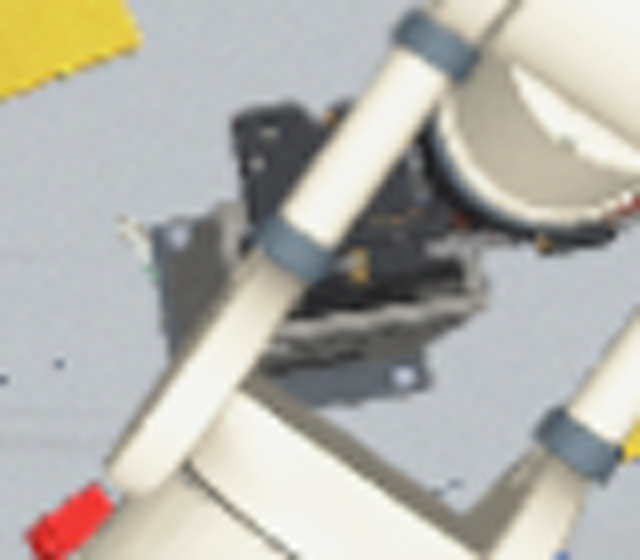

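Request:
send_rows:
  dp:
    - [0,0,-0.01]
    - [0,0,0]
    - [0,0,0]
    - [0,0,0]
    - [0,0,0]
    - [0,0,0]
  turn: [0,0,0,0,0,0]

```text
t: 23.92
tool_pos: [0.5556, -0.3336, 0.2564]
orientation: [-0.0, -0.092, 0.996, 0.0]
wrist_force: [0.0, 0.4, -0.1]
opening: 0.485
```

```bash
python3 - <<'E'
from obs import *
st();save('scene','s21.png')
A=cv2.imread('pics/s0.png') if False else cv2.imread('pics/scene0.png');B=cv2.imread('pics/s21.png');C=cv2.imread('pics/s15.png')
sl=np.s_[205:240,370:425]
print(np.abs(A[sl].astype(int)-B[sl]).mean(),np.abs(A[sl].astype(int)-C[sl]).mean(), np.abs(A[sl].astype(int)-B[sl]).max())
o=np.hstack([cv2.resize(x[sl],None,fx=7,fy=7,interpolation=cv2.INTER_CUBIC) for x in(A,B)]);cv2.imwrite('pics/cmp.png',o)
E
```

```text
23.92 [ 0.5556 -0.3336  0.2564] az 100.61 tilt [-3.e-04  1.e-04 -1.e+00] F [ 0.02  0.36 -0.13] M [ 0.06 -0.04 -0.02] op 0.485
9.197575757575757 33.32623376623376 17
```

View pics/cmp.png

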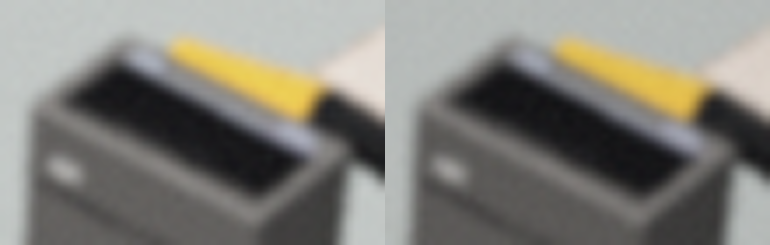

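```bash
python3 -c "
from plant import *
print(sign_off())"
```

```text
the job is handed in; nothing more can be done
None
```

I put the battery into the charger's bay, pressed it down to a firm stop, let go and drew out. The job is handed in at about 24 s of the 48 s allowed; no verdict was reported.

**Reaching the bench:** A tall post stands between the start position and the work. I drew the arm in close to its base and swung past inside the post before going out to the battery.

**First try at the bay failed:** The battery caught rigidly at the pocket entry at about 12 N, judging by wrist force; the limit is 25 N. It was probably sitting slightly askew in the grip, since the finger opening read 31.5 mm then and 29.6 mm once I pulled it out. A picture taken then also showed a slight tilt. I shifted 2 mm and went in again without resistance.

**Pressing home:** The carriage slid at about 6 N over roughly 9 to 10 mm. It then stopped dead at about 14 N, with no further movement between the last two presses. I backed off the force, opened the fingers to about 43 mm and withdrew straight up.

**Last checks:**
- **Battery:** the empty fingers came out clear and the wrist force was about zero. By the height at the stop, the battery's top is about 40 mm below the charger's top.
- **Flap:** it looks shut, identical by eye to the picture from before the job.
- **Carriage:** its travel could not be seen. That it is home rests on the feel of the stop and on the travel distance.
- **Where the reading was loose:** one late network reading, from a low score, put the battery about 7 mm off the bay's axis in x. I took it as detector error, because the flap hides the battery and the pocket walls leave only 2 mm of play.
- **Bystanders:** the label roll and glue stick looked unmoved; I did not look at the stapler and scanner again, though nothing went near them.

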